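Fit the crevice nozzle to the bench hand vacuum

TASK

Fit the crevice nozzle (the long, narrow one) to the hand vacuum in its bench cradle: slide the nozzle's round sleeve fully home over the vacuum's inlet stub until the spring button pops up through the hole in the sleeve, then let go. Leave the other things on the bench where they are.

Things in the scene. Friction and masses are not known exactly. Their poses are not given: they have to be found in the camera images.
- crevice_nozzle: Dark grey crevice nozzle, 190 mm long, 0.12 kg, lying hole up. Rear: round sleeve, 45 mm outside, 39 mm bore. Front: flat body, 40 mm wide with upright sides, from 22.5 mm below the sleeve axis to 2 mm above it at the origin, thinner at the tip. Origin: on the sleeve axis, 105 mm from the mouth, 22.5 mm above the bench as it lies, a good place to grip across the 40 mm. x: mouth to tip; z: up.
- crevice_mouth (a point): Centre of the open end of the crevice nozzle's sleeve (on the sleeve axis, 105 mm behind the nozzle's origin); same axes as the nozzle. The sleeve is round for 64 mm from here; the flat-sided body begins 88 mm from here.
- crevice_hole (a point): Centre of the catch hole, on top of the sleeve: a window 20 mm long by 12 mm wide through the 3 mm wall, its centre 23.6 mm from the mouth.
- vacuum: Cordless hand vacuum (grey and black, clear dust cup, about 410 mm long, 130 mm wide, 210 mm high) fixed in a cradle on the bench, with a level aluminium inlet stub at its front. Origin: on the bench straight under the root of the stub. -x is the way the stub points, +x runs back along the vacuum, z up.
- stub_root (a point): Root of the stub on its axis, 90 mm above the bench, in the plane of the black shoulder (54 mm across, the stop for the sleeve's mouth); same axes as the vacuum. When the nozzle is fully home its mouth is here, with its x axis along the vacuum's -x.
- stub_end (a point): Free end of the stub on its axis: the stub is 56 mm long and 36 mm across (1.5 mm clear all round inside the sleeve), its last 12 mm tapering to 24 mm across.
- stub_button (a point): Foot of the spring button on top of the stub, 23.6 mm from the root: grey, 15 mm long, 9 mm wide, 7 mm high, bevelled towards the stub's end so that the sliding sleeve pushes it down (some 2 to 6 N along the stub). It snaps up into the hole in the last 2.4 mm before the shoulder.
- spring_button (a joint): How far the button is pressed down: 0 = fully up, about 0.005 to 0.007 (m) = held down by the sleeve's wall; a light spring (1.5 to 4 N) lifts it.
- wide_nozzle: Another dark grey nozzle lying on the bench, not wanted: same round sleeve, but 145 mm long with an 86 mm wide flat mouth. Origin on its sleeve axis 80 mm from its sleeve's mouth, 22.5 mm above the bench. Leave it.
- parts_bin: Small blue stacking bin with tool blanks, 140 x 100 x 70 mm. Origin: centre of its underside. Leave it.
- v_block: Steel V-block, 70 x 60 x 45 mm. Origin: centre of its underside. Leave it.
- tool_holder: Taper-shank tool holder standing in a black block 90 x 90 mm, 176 mm high in all. Origin: centre of its underside. Leave it.
Mind the look-alikes: they are no part of the job. Leave any orange, pink or red look-alike of the crevice_nozzle alone.

How it is judged:
By the outcome, as a careful person would: the job done as asked, in the order asked, and still so for the second after the job is handed in, with the robot touching nothing.
It also fails if it takes over 45 s, if anything falls off the work surface, if the arm or the gripper's body presses on something with over 40 N, if the wrist force passes 120 N, or if a joint passes its speed limit or range.

ROBOT

A 7-joint arm with a two-finger parallel gripper is mounted at the origin on the work surface. World frame = base frame: x ahead of the robot, y to its left, z up, the work surface at z = 0. Lengths are in m, angles in rad, forces in N, time in s.
With the tool pointing down it reaches from about 0.35 to 0.9 m from the base axis. Payload 8.1 kg.
Tool frame: the origin (TCP) lies midway between the tips of the shut fingers; the grasp point (between the pads) lies 19 mm behind it; z points along the fingers, y is the direction in which the jaws open and shut (so a half turn about z gives the same grasp; the last joint's range is limited). The gripper opens to 92 mm and grips with 3 to 60 N. Pads are 19 mm wide; open, the fingers measure 130 mm over their backs; the gripper's body (75 mm by 190 mm) begins 47 mm behind the grasp point.
Start: joints at [-1.3, 0.434, 0.025, 1.573, -0.012, 1.134, -0.075], TCP at [0.228, 0.582, 0.227] pointing down, gripper open.
Joint ranges: [-2.62, 2.62], [-0.44, 2.09], [-1.27, 1.32], [0.08, 2.57], [-1.32, 4.46], [0.12, 2], [-2.74, 2.74]. Speed limits (rad/s): [2.22, 2.22, 3.01, 3.01, 3.14, 3.14, 3.14].

INTERFACE

Orientations are given as a rotation vector (axis times angle).
In Python, from cell import readout, imaging, arm gives the robot as it stands.
- The arm moves only by the tool send_rows, never from a script. Its arguments are lists of equal length, an entry for each row: "claw": the gripper command: -1 is fully open, 1 is shut, values between are in proportion; "delta_pos": the shift along the tool's x, y, z as a fraction of full scale, a list of three; "dr": the turn, a rotation vector about the tool's x, y, z as a fraction of full scale, a list of three. In form: {"claw": [claw, ...], "delta_pos": [[dx, dy, dz], ...], "dr": [[ax, ay, az], ...]}. A call has exactly 5 rows; each row is the pose to reach, as a shift and turn from the pose commanded when the call began, along the tool's axes at that moment; what a row does not reach only later rows make up. Full scale, the value 1, is 250 mm for a shift and 2 rad for a turn. A row lasts 1/10 s, in which the tool goes at most 50 mm and 8.59 degrees, less where a joint would pass 70% of its speed; a pose out of reach is approached as far as the arm can. A call with a number of a shift or a turn outside -1 to 1 is refused whole. A call with a gripper value outside its range is refused whole. The fingers move at their own pace and stop on an object; "force" is the grip in N (left out, the last holds). Time passes only in rows, so rows that repeat a pose let the fingers close, or fill a call up. It gives the time, the measured TCP pose, the force and the opening at its end, in the units of the state.
- readout.observe(): the state, without advancing time (a new reading comes with each control period).
- imaging.get_image(name): name is "scene" or "side" or "wrist"; returns (picture, depth): 420x560x3 uint8, blue, green, red; 420x560 float32, m along the optical axis (not along the pixel's ray), 0 where there is no reading.
- imaging.get_calibration(name): a dict with "vfov" (degrees; the focal length in pixels is half the picture's height over the tangent of half this angle, whatever the lens; pixels are square), "cx", "cy" (the principal point, pixels), "extrinsics" (4x4, takes a point from world to camera coordinates). Camera axes: x right, y down, z forward; pixel columns grow to the right and rows downward; lengths in m; the calibration is good to about 2 mm. A picture is of the moment at which its call begins: read the wrist's pose just before it. get_calibration takes no time and is no camera call; for the wrist camera it gives the pose at the moment of the call.
- arm.sign_off(): hands the job in, once; it reports no verdict.
The state is a dict: "clock": time; "joints": joint angles; "dq": joint speeds; "joint_efforts": joint torques, N m; "position": TCP position; "ee_rot": TCP orientation; "force": force on the tool from outside, world axes, zero at the start; "ft_torque": the same for the moment, N m; "width": opening from 0.0 (shut) to 1.0 (fully open).
Only numpy, scipy, OpenCV 4.12 (cv2) and the standard library are available. Lean on these libraries where they do the work, as an engineer would, in place of code of your own. Each camera call takes 0.05 s, during which the arm holds its last target.

## Working session

There is one attempt and no reset: what is moved stays moved. The work goes in short steps, Python scripts to look and compute and a tool call to move; the robot and the scene stay as the last step left them, time stands still between calls to the robot, and variables do not carry over. Pictures are saved under pics/ and viewed, and the job is handed in when it is done.

Besides the shell and the picture viewer there is one more tool, called in YAML: its name, and indented under it one key for each argument. send_rows: Moves the arm, as the interface text tells. Its arguments: {"type":"object","properties":{"claw":{"type":"array","items":{"type":"number"}},"delta_pos":{"type":"array","items":{"type":"array","items":{"type":"number","minimum":-1,"maximum":1}}},"dr":{"type":"array","items":{"type":"array","items":{"type":"number","minimum":-1,"maximum":1}}},"force":{"type":"number"}},"required":["claw","delta_pos","dr"]}

```bash
mkdir -p pics; ls; python3 - <<'E'
from cell import readout, imaging, arm
import cv2,numpy as np
print(readout.observe())
for n in ["scene","side","wrist"]:
    c=imaging.get_calibration(n)
    p,d=imaging.get_image(n)
    cv2.imwrite(f"pics/{n}0.png",p); np.savez(f"pics/{n}0.npz",p=p,d=d,E=c["extrinsics"],k=[c["vfov"],c["cx"],c["cy"]])
    print(n,c)
E
```

```text
pics
{'clock': 0.0, 'joints': array([-1.29959954,  0.43520191,  0.02498095,  1.57405244, -0.01160271,
        1.13402046, -0.07511159]), 'dq': array([-0.00074169,  0.00046154,  0.00022081,  0.00098421, -0.00038489,
       -0.00016536,  0.00050199]), 'joint_efforts': array([-9.82445817e-04, -6.67833281e+01,  9.84540246e-01, -3.14470375e+01,
       -6.05237042e-02,  4.28565522e-02,  1.52457610e-04]), 'position': array([0.22809502, 0.58135931, 0.22597544]), 'ee_rot': array([-5.83856685e-01, -3.08671165e+00,  2.40330547e-03]), 'force': array([-0.28064266,  0.19617484,  0.11852512]), 'ft_torque': array([ 0.04294762, -0.04695733,  0.01083846]), 'width': 1.0027321591286418}
scene {'vfov': 52.92275680729117, 'cx': 272.80499659046905, 'cy': 205.06270753463625, 'extrinsics': array([[-0.61900256,  0.78530347, -0.01158848,  0.2457045 ],
       [ 0.63224543,  0.48949495, -0.60055008, -0.34055774],
       [-0.46594156, -0.3790688 , -0.79950316,  1.36150573],
       [ 0.        ,  0.        ,  0.        ,  1.        ]])}
side {'vfov': 56.180548336517376, 'cx': 281.0059558785092, 'cy': 209.8370803233005, 'extrinsics': array([[-0.9967505 , -0.07893453, -0.01605531,  0.50958277],
       [-0.04893795,  0.75173294, -0.65764935,  0.01102659],
       [ 0.06398055, -0.65472661, -0.75315308,  1.02602794],
       [ 0.        ,  0.        ,  0.        ,  1.        ]])}
wrist {'vfov': 60.958187181904414, 'cx': 281.62722626430326, 'cy': 208.90713832079803, 'extrinsics': array([[ 0.36592382,  0.93064383, -0.00134725, -0.62403663],
       [ 0.89652933, -0.35212108,  0.26878598, -0.03264664],
       [ 0.24966962, -0.09956305, -0.96319898,  0.38995998],
       [ 0.        ,  0.        ,  0.        ,  1.        ]])}
```

View pics/scene0.png

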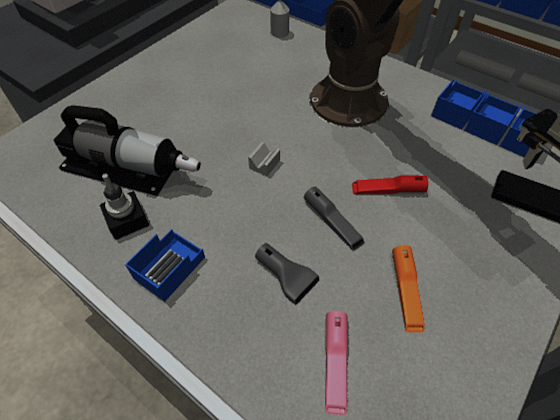

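View pics/side0.png

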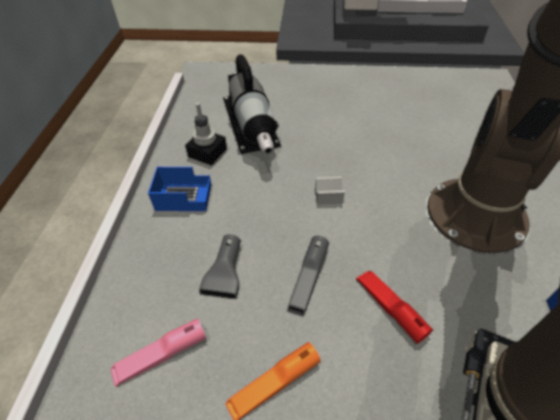

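View pics/wrist0.png

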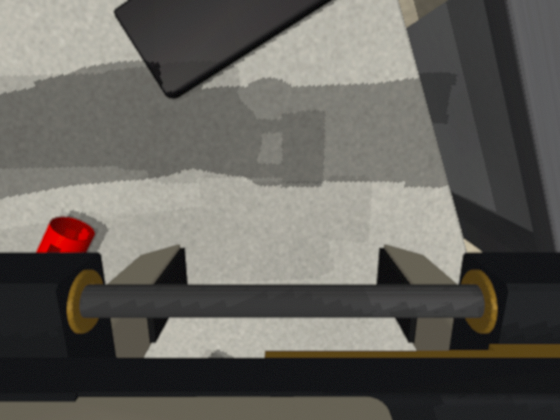

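Scene view: the crevice nozzle has its mouth near (312,190) and its tip near (357,245). The stub is near (178–198,162), pointing right. Next I'll measure with depth and colour.

```bash
cat > h.py <<'E'
import numpy as np,cv2
def load(f):
    z=np.load(f); return z['p'],z['d'],z['E'],z['k']
def K(k,h=420):
    f=h/2/np.tan(np.radians(k[0])/2); return f,k[1],k[2]
def cloud(p,d,E,k):
    f,cx,cy=K(k); v,u=np.mgrid[:d.shape[0],:d.shape[1]]
    P=np.stack([(u-cx)/f*d,(v-cy)/f*d,d],-1)
    W=(P-E[:3,3])@E[:3,:3]; W[d==0]=np.nan; return W
def ray(u,v,E,k,z):
    f,cx,cy=K(k); r=np.array([(u-cx)/f,(v-cy)/f,1])@E[:3,:3]; c=-E[:3,3]@E[:3,:3]
    return c+r*(z-c[2])/r[2]
def proj(X,E,k):
    f,cx,cy=K(k); c=E[:3,:3]@np.asarray(X)+E[:3,3]; return c[:2]/c[2]*f+[cx,cy]
E
python3 - <<'E'
from h import *
for n,roi in [("scene",(295,180,370,255)),("side",(280,225,340,320))]:
    p,d,E,k=load(f"pics/{n}0.npz"); W=cloud(p,d,E,k)
    x0,y0,x1,y1=roi
    print(n,"bench z",np.nanmedian(W[200:300,100:500,2]))
    w=W[y0:y1,x0:x1].reshape(-1,3)
    for dz in (0,):
        m=(w[:,2]>0.012)&(w[:,2]<.07); q=w[m]
        c=q[:,:2].mean(0); r=cv2.minAreaRect((q[:,:2]*1000).astype(np.float32)); print(len(q),c,r, q[:,2].max())
    crop=p[y0-15:y1+15,x0-15:x1+15]; cv2.imwrite(f"pics/{n}noz.png",cv2.resize(crop,None,fx=5,fy=5,interpolation=cv2.INTER_CUBIC))
p,d,E,k=load("pics/scene0.npz"); W=cloud(p,d,E,k)
cv2.imwrite("pics/stub.png",cv2.resize(p[125:205,110:210],None,fx=6,fy=6,interpolation=cv2.INTER_CUBIC))
for v in range(150,175,3):
    print(v,[tuple(np.round(W[v,u]*1000).astype(int)) if np.isfinite(W[v,u,0]) else None for u in range(172,204,4)])
p,d,E,k=load("pics/side0.npz"); 
cv2.imwrite("pics/stubs.png",cv2.resize(p[100:180,220:300],None,fx=6,fy=6,interpolation=cv2.INTER_CUBIC))
E
```

```text
scene bench z -0.0007930435555474141
1240 [0.41966845 0.21708094] ((369.8825378417969, 238.75894165039062), (181.49266052246094, 183.56407165527344), 71.80348205566406) 0.04685671044946089
side bench z 0.0013234892676241583
1368 [0.42885085 0.22316369] ((429.31695556640625, 218.62709045410156), (183.286865234375, 45.028236389160156), 74.45465087890625) 0.04894085421478014
150 [(np.int64(570), np.int64(-190), np.int64(113)), (np.int64(562), np.int64(-185), np.int64(109)), (np.int64(492), np.int64(-271), np.int64(-1)), (np.int64(485), np.int64(-262), np.int64(-2)), (np.int64(476), np.int64(-256), np.int64(-5)), (np.int64(471), np.int64(-243), np.int64(-1)), (np.int64(463), np.int64(-234), np.int64(-2)), (np.int64(454), np.int64(-227), np.int64(-4))]
153 [(np.int64(579), np.int64(-180), np.int64(115)), (np.int64(572), np.int64(-173), np.int64(114)), (np.int64(558), np.int64(-176), np.int64(100)), (np.int64(494), np.int64(-253), np.int64(-1)), (np.int64(486), np.int64(-244), np.int64(-2)), (np.int64(481), np.int64(-233), np.int64(1)), (np.int64(471), np.int64(-227), np.int64(-3)), (np.in
[... 1986 characters left out ...]
, np.int64(-228), np.int64(1)), (np.int64(555), np.int64(-223), np.int64(-4)), (np.int64(550), np.int64(-212), np.int64(-1)), (np.int64(543), np.int64(-203), np.int64(-2)), (np.int64(535), np.int64(-195), np.int64(-3)), (np.int64(574), np.int64(-120), np.int64(84)), (np.int64(520), np.int64(-179), np.int64(-5)), (np.int64(515), np.int64(-167), np.int64(-1))]
174 [(np.int64(571), np.int64(-223), np.int64(-3)), (np.int64(565), np.int64(-212), np.int64(-1)), (np.int64(558), np.int64(-203), np.int64(-1)), (np.int64(551), np.int64(-195), np.int64(-2)), (np.int64(544), np.int64(-186), np.int64(-2)), (np.int64(535), np.int64(-180), np.int64(-5)), None, (np.int64(523), np.int64(-160), np.int64(-2))]
```

View pics/scenenoz.png

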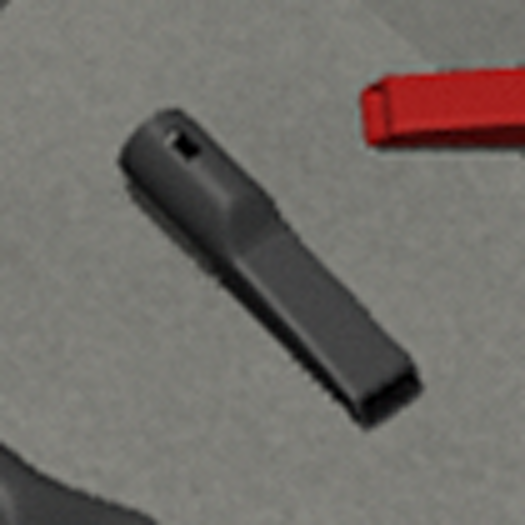

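View pics/stub.png

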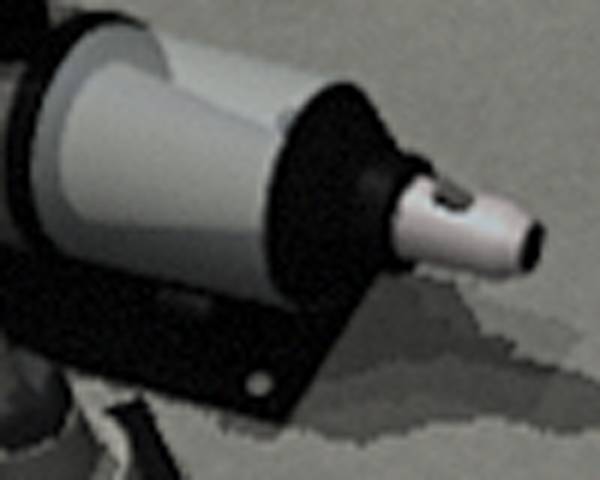

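View pics/stubs.png

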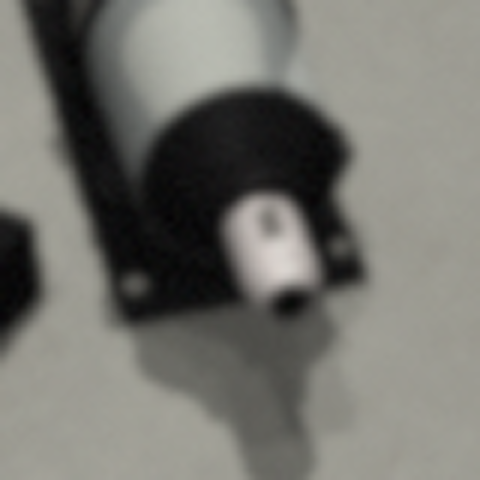

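View pics/sidenoz.png

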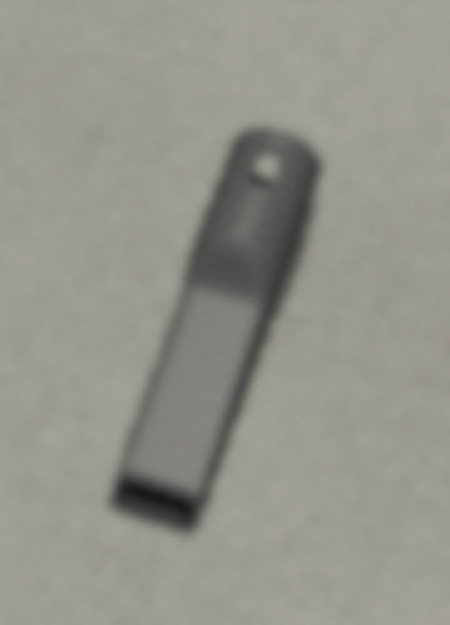

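```bash
cat >> h.py <<'E'
def tri(obs):
    A=np.zeros((3,3));b=np.zeros(3)
    for (u,v),E,k in obs:
        f,cx,cy=K(k); r=np.array([(u-cx)/f,(v-cy)/f,1])@E[:3,:3]; r/=np.linalg.norm(r); c=-E[:3,3]@E[:3,:3]
        M=np.eye(3)-np.outer(r,r); A+=M;b+=M@c
    return np.linalg.solve(A,b)
E
python3 - <<'E'
from h import *
S=load("pics/scene0.npz"); D=load("pics/side0.npz")
for nm,a,b in [("stubend",(198.6,165.4),(268.5,149.4)),("buttonTopcentre",(110+453/6-.4,125+193/6-.4),(220+269/6-.4,100+221/6-.4)),("hole",(280+183/5-.4,165+145/5-.4),(265+264/5-.4,210+168/5-.4))]:
    X=tri([(a,S[2],S[3]),(b,D[2],D[3])]); print(nm,X,proj(X,S[2],S[3])-a,proj(X,D[2],D[3])-b)
for nm,(p,d,E,k),roi in [("scene",S,(295,180,370,255)),("side",D,(280,225,340,320))]:
    W=cloud(p,d,E,k); x0,y0,x1,y1=roi
    hsv=cv2.cvtColor(p,cv2.COLOR_BGR2HSV)
    m=np.zeros(d.shape,bool); m[y0:y1,x0:x1]=True
    m&=(hsv[...,1]<100)&(W[...,2]>.008)
    n,l,st,ce=cv2.connectedComponentsWithStats(m.astype(np.uint8)); i=1+np.argmax(st[1:,4]); m=l==i
    q=W[m]; 
    r=cv2.minAreaRect((q[:,:2]*1000).astype(np.float32)); print(nm,m.sum(),r)
    t=q[q[:,2]>.01]; 
    # axis by pca of flat part
    c=q[:,:2].mean(0);u,s,vt=np.linalg.svd(q[:,:2]-c,full_matrices=False);print(c,vt[0],np.degrees(np.arctan2(vt[0][1],vt[0][0])))
# stub axis from depth points: light pixels
W=cloud(*S);p=S[0];g=p.min(-1)
m=np.zeros(g.shape,bool);m[150:175,174:204]=True;m&=(g>110)&(W[...,2]>.07)
q=W[m];c=q.mean(0);u,s,vt=np.linalg.svd(q-c,full_matrices=False);print(len(q),c,vt[0],s)
E
```

```text
stubend [ 0.55352521 -0.11643695  0.09075617] [-0.12462111 -0.39938182] [-0.1551366  0.3595938]
buttonTopcentre [ 0.56629996 -0.14623825  0.11226963] [0.02415272 0.07748687] [ 0.02864653 -0.06911364]
hole [0.41326008 0.15421673 0.04313032] [-0.06657283 -0.17866437] [-0.08878291  0.18844592]
scene 1153 ((433.2197265625, 219.36676025390625), (186.141845703125, 44.36774444580078), 75.41529083251953)
[0.43651964 0.21768049] [0.22667278 0.97397097] 76.89873683120068
side 1389 ((429.99462890625, 219.87786865234375), (186.2938995361328, 45.00701141357422), 73.74847412109375)
[0.42900952 0.2242146 ] [0.28070214 0.95979493] 73.69788473211665
173 [ 0.56929253 -0.13852483  0.10264626] [ 0.3975613  -0.91549753  0.06171934] [0.20990399 0.09572151 0.03977222]
```

```bash
cat >> h.py <<'E'
from scipy.spatial.transform import Rotation as R
def plan(pos,yawx,s=None,Rt=None):
    """target TCP pos, tool pointing down with tool x at azimuth yawx(rad): deltas as fraction"""
    from cell import readout
    s=s or readout.observe(); R0=R.from_rotvec(s['ee_rot'])
    c,sn=np.cos(yawx),np.sin(yawx)
    if Rt is None: Rt=R.from_matrix(np.array([[c,sn,0],[sn,-c,0],[0,0,-1]]))
    dp=R0.inv().apply(np.asarray(pos)-s['position'])/.25
    dr=(R0.inv()*Rt).as_rotvec()/2
    M=R0.as_matrix()
    print("tcp",s['position'].round(4),"xaz",np.degrees(np.arctan2(M[1,0],M[0,0])).round(2),"zax",M[:,2].round(4),"t",s['clock'],"F",s['force'].round(1),"w",round(s['width'],3))
    print("dpos",dp.round(4),"mm",(dp*250).round(1),"dr",dr.round(4),"deg",np.degrees(dr*2).round(2))
E
python3 - <<'E'
from h import *
a=np.radians(74.3)
for y in (a,a+np.pi): plan([.435,.233,.20],y)
S=load("pics/scene0.npz");W=cloud(*S)
for nm,(u0,v0,u1,v1) in dict(holder=(100,170,150,238),vblock=(245,140,282,178)).items():
    w=W[v0:v1,u0:u1].reshape(-1,3);w=w[(w[:,2]>.02)]
    print(nm,np.nanpercentile(w,[2,50,98],axis=0).round(3).tolist())
E
```

```text
tcp [0.2281 0.5815 0.2262] xaz 158.58 zax [-3.e-04 -1.e-03 -1.e+00] t 0.15 F [-1.1 -1.   1. ] w 0.998
dpos [-1.2794 -0.9954  0.1059] mm [-319.8 -248.8   26.5] dr [-4.000e-04  4.000e-04  7.355e-01] deg [-5.000e-02  5.000e-02  8.428e+01]
tcp [0.2281 0.5815 0.2262] xaz 158.58 zax [-3.e-04 -1.e-03 -1.e+00] t 0.15 F [-1.1 -1.   1. ] w 0.998
dpos [-1.2794 -0.9954  0.1059] mm [-319.8 -248.8   26.5] dr [-5.000e-04 -4.000e-04 -8.353e-01] deg [-5.000e-02 -5.000e-02 -9.572e+01]
holder [[0.645, -0.248, 0.023], [0.758, -0.181, 0.058], [0.804, -0.143, 0.163]]
vblock [[0.351, -0.07, 0.02], [0.391, -0.049, 0.034], [0.423, -0.007, 0.046]]
```

send_rows:
  claw: [-1,-1,-1,-1,-1]
  delta_pos:
    - [-0.13,-0.1,0.01]
    - [-0.26,-0.2,0.02]
    - [-0.39,-0.3,0.03]
    - [-0.52,-0.4,0.04]
    - [-0.65,-0.5,0.05]
  dr:
    - [0,0,0.074]
    - [0,0,0.148]
    - [0,0,0.22]
    - [0,0,0.29]
    - [0,0,0.37]
  force: 25

```text
clock: 0.65
position: [0.3344, 0.4045, 0.214]
ee_rot: [-1.655, -2.67, 0.0]
force: [0.6, -0.5, 0.3]
width: 1.004
```

```bash
python3 -c "
from h import *
plan([.435,.233,.17],np.radians(74.3))"
```

```text
tcp [0.3344 0.4045 0.214 ] xaz 116.42 zax [-2.e-04 -1.e-04 -1.e+00] t 0.65 F [ 0.6 -0.5  0.3] w 1.004
dpos [-0.7933  0.0551  0.1761] mm [-198.3   13.8   44. ] dr [-1.000e-04  0.000e+00  3.676e-01] deg [-1.000e-02  0.000e+00  4.212e+01]
```

send_rows:
  claw: [-1,-1,-1,-1,-1]
  delta_pos:
    - [-0.17,0.011,0.035]
    - [-0.34,0.022,0.07]
    - [-0.5,0.033,0.105]
    - [-0.66,0.044,0.14]
    - [-0.793,0.055,0.176]
  dr:
    - [0,0,0.074]
    - [0,0,0.148]
    - [0,0,0.22]
    - [0,0,0.29]
    - [0,0,0.368]

```text
clock: 1.15
position: [0.4362, 0.2331, 0.17]
ee_rot: [2.5, 1.902, 0.0]
force: [-0.5, -0.3, -0.7]
width: 1.003
```

```bash
cat > shot.py <<'E'
import sys
from cell import readout, imaging
from h import *
for n in sys.argv[2:]:
    c=imaging.get_calibration(n); p,d=imaging.get_image(n)
    cv2.imwrite(f"pics/{n}{sys.argv[1]}.png",p); np.savez(f"pics/{n}{sys.argv[1]}.npz",p=p,d=d,E=c["extrinsics"],k=[c["vfov"],c["cx"],c["cy"]])
E
python3 shot.py 1 wrist; python3 -c "
from h import *
plan([.435,.233,.17],np.radians(74.3))"
```

```text
tcp [0.4384 0.2278 0.169 ] xaz 73.65 zax [ 7.0e-04 -3.1e-03 -1.0e+00] t 1.2 F [ 1.7 -4.9 -1. ] w 0.999
dpos [ 0.0163 -0.0189 -0.0039] mm [ 4.1 -4.7 -1. ] dr [ 0.0008  0.0014 -0.0056] deg [ 0.09  0.16 -0.65]
```

View pics/wrist1.png

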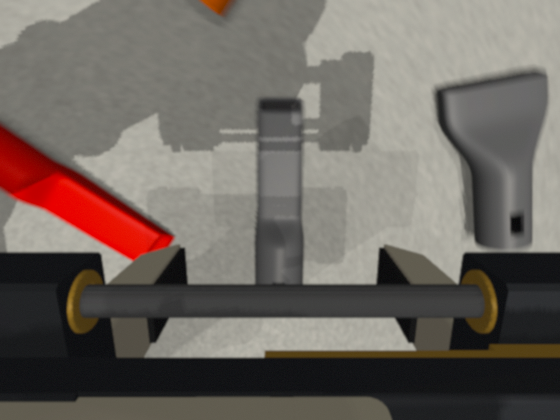

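The crevice nozzle lies between the open fingers, body edges at about columns 258–302 and tip at row 98. The arm was still settling, so I'll retake the picture and measure.

```bash
python3 shot.py 2 wrist;python3 shot.py 2 wrist; python3 - <<'E'
from h import *
p,d,E,k=load("pics/wrist2.npz"); W=cloud(p,d,E,k); g=cv2.GaussianBlur(cv2.cvtColor(p,cv2.COLOR_BGR2GRAY),(3,3),0).astype(float)
L=[]
for v in range(105,280,12):
    z=W[v,230:330,2]; r=np.where(z>.008)[0]+230
    if len(r)<10: continue
    zt=np.median(W[v,r,2])
    a,b=ray(r[0]-.5,v,E,k,.5*zt),ray(r[-1]+.5,v,E,k,.5*zt)   # silhouettes approx
    m=ray((r[0]+r[-1])/2,v,E,k,zt); L.append(m); print(v,r[0],r[-1],zt.round(4),m.round(4))
L=np.array(L);c=L.mean(0);vt=np.linalg.svd(L[:,:2]-c[:2])[2][0];vt*=np.sign(vt[1]);print(np.degrees(np.arctan2(vt[1],vt[0])),c)
tip=[ray(280,98,E,k,z).round(4) for z in (0,.01)];print("tip",tip)
plan([.435,.233,.17],np.radians(74.3))
E
```

```text
105 252 298 0.012 [0.4516 0.3045 0.012 ]
117 252 298 0.0155 [0.449  0.2951 0.0155]
129 252 298 0.0167 [0.4463 0.2856 0.0167]
141 253 298 0.0183 [0.444  0.276  0.0183]
153 253 298 0.0197 [0.4412 0.2664 0.0197]
165 253 298 0.0211 [0.4384 0.2566 0.0211]
177 253 298 0.0222 [0.4356 0.2468 0.0222]
189 254 298 0.0233 [0.4332 0.2367 0.0233]
201 254 298 0.0241 [0.4303 0.2265 0.0241]
213 254 298 0.0256 [0.4274 0.2164 0.0256]
225 253 299 0.0314 [0.4249 0.2076 0.0314]
237 252 300 0.0396 [0.4228 0.1998 0.0396]
249 252 300 0.042 [0.4201 0.1901 0.042 ]
261 252 300 0.042 [0.417  0.1794 0.042 ]
273 253 300 0.0418 [0.4143 0.1683 0.0418]
74.61206147045392 [0.43306519 0.23704695 0.02634402]
tip [array([0.4573, 0.3091, 0.    ]), array([0.4572, 0.3088, 0.01  ])]
tcp [0.436  0.233  0.1698] xaz 74.66 zax [-5.0e-04 -1.3e-03 -1.0e+00] t 1.3 F [-0.3  0.4  0.2] w 1.003
dpos [-0.0009 -0.0038 -0.0009] mm [-0.2 -1.  -0.2] dr [-0.0001  0.0007  0.0032] deg [-0.01  0.08  0.36]
```

```bash
python3 - <<'E'
from h import *
p,d,E,k=load("pics/wrist2.npz"); W=cloud(p,d,E,k)
for v in range(84,106,2): print(v,p[v,275],W[v,270:282].mean(0).round(4))
cv2.imwrite("pics/w2c.png",cv2.resize(p[70:300,220:340],None,fx=2.5,fy=2.5))
E
```

```text
84 [114 121 120] [ 4.567e-01  3.213e-01 -3.000e-04]
86 [112 118 119] [ 0.4563  0.3198 -0.0007]
88 [107 115 115] [ 0.4558  0.3182 -0.0008]
90 [105 111 112] [ 0.4553  0.3166 -0.0006]
92 [81 85 85] [4.549e-01 3.150e-01 3.000e-04]
94 [61 61 60] [0.4544 0.3133 0.0015]
96 [41 42 41] [0.454  0.3117 0.0028]
98 [39 39 40] [0.4535 0.3101 0.0021]
100 [39 39 40] [0.4531 0.3085 0.0026]
102 [38 38 39] [0.4526 0.3069 0.0027]
104 [48 48 48] [0.4521 0.3053 0.0025]
```

View pics/w2c.png

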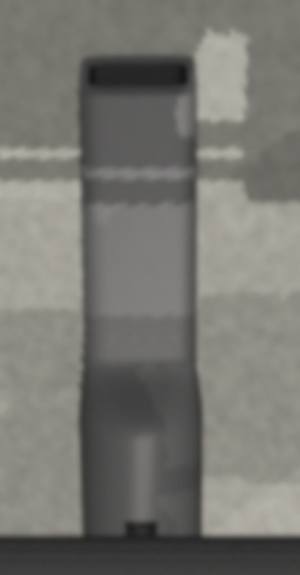

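```bash
python3 -c "
from h import *
plan([.432,.2325,.004],np.radians(74.6))"
```

```text
tcp [0.436  0.233  0.1698] xaz 74.66 zax [-5.0e-04 -1.3e-03 -1.0e+00] t 1.3 F [-0.3  0.4  0.2] w 1.003
dpos [-0.0051 -0.0148  0.6632] mm [ -1.3  -3.7 165.8] dr [-0.0001  0.0007  0.0006] deg [-0.01  0.08  0.06]
```

send_rows:
  claw: [-1,-1,-1,-1,-1]
  delta_pos:
    - [-0.005,-0.015,0.14]
    - [-0.005,-0.015,0.28]
    - [-0.005,-0.015,0.42]
    - [-0.005,-0.015,0.55]
    - [-0.005,-0.015,0.63]
  dr:
    - [0,0,0]
    - [0,0,0]
    - [0,0,0]
    - [0,0,0]
    - [0,0,0]
  force: 40

```text
clock: 1.8
position: [0.4298, 0.2362, 0.0107]
ee_rot: [-2.489, -1.915, 0.003]
force: [-0.4, -0.0, 0.2]
width: 1.003
```

```bash
python3 shot.py 3 wrist; python3 -c "
from h import *
plan([.432,.2325,.004],np.radians(74.6))"
```

```text
tcp [0.4289 0.2355 0.0088] xaz 75.15 zax [-0.0043 -0.0022 -1.    ] t 1.85 F [-0.4 -0.3 -2.3] w 1.001
dpos [-0.0083  0.0153  0.0192] mm [-2.1  3.8  4.8] dr [-0.0018  0.0016  0.0048] deg [-0.21  0.19  0.55]
```

View pics/wrist3.png

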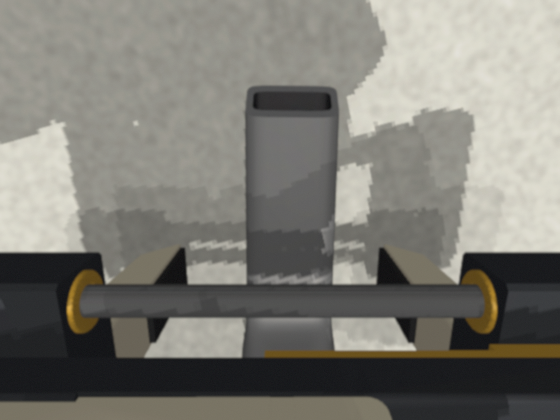

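send_rows:
  claw: [-1,-1,-1,0,0.3]
  delta_pos:
    - [0,0,0.01]
    - [0,0,0.02]
    - [0,0,0.03]
    - [0,0,0.03]
    - [0,0,0.03]
  dr:
    - [0,0,0]
    - [0,0,0]
    - [0,0,0]
    - [0,0,0]
    - [0,0,0]
  force: 40

```text
clock: 2.35
position: [0.4318, 0.2354, 0.0059]
ee_rot: [-2.493, -1.911, -0.002]
force: [-0.3, -0.2, 0.9]
width: 0.875
```

send_rows:
  claw: [1,1,1,1,1]
  delta_pos:
    - [0,0,0]
    - [0,0,0]
    - [0,0,0]
    - [0,0,0]
    - [0,0,0]
  dr:
    - [0,0,0]
    - [0,0,0]
    - [0,0,0]
    - [0,0,0]
    - [0,0,0]
  force: 40

```text
clock: 2.85
position: [0.4315, 0.235, 0.0052]
ee_rot: [2.494, 1.911, 0.0]
force: [0.7, -1.3, -1.3]
width: 0.437
```

```bash
python3 shot.py 4 wrist; python3 -c "
from h import *
plan([.432,.2325,.15],np.radians(74.6))"
```

```text
tcp [0.4315 0.235  0.0052] xaz 74.92 zax [ 1.e-04 -0.e+00 -1.e+00] t 2.9 F [-0.3  0.5  0.1] w 0.43
dpos [-0.0093  0.0045 -0.5791] mm [  -2.3    1.1 -144.8] dr [ 0.0001 -0.      0.0028] deg [ 0.01 -0.    0.32]
```

View pics/wrist4.png

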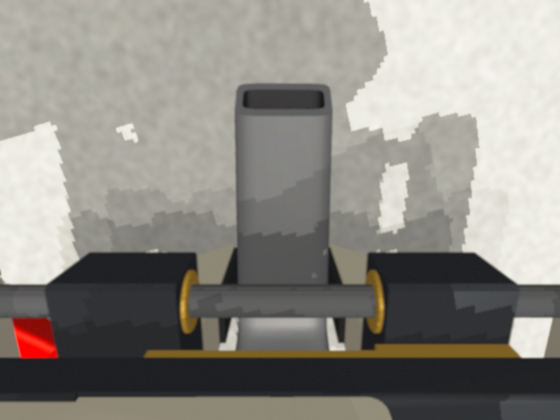

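Width 0.43 × 92 mm ≈ 40 mm, so the body is gripped; the wrist view shows the nozzle centred between the pads. Lifting next.

send_rows:
  claw: [1,1,1,1,1]
  delta_pos:
    - [0,0,-0.04]
    - [0,0,-0.12]
    - [0,0,-0.2]
    - [0,0,-0.28]
    - [0,0,-0.34]
  dr:
    - [0,0,0]
    - [0,0,0]
    - [0,0,0]
    - [0,0,0]
    - [0,0,0]

```text
clock: 3.4
position: [0.4316, 0.2351, 0.092]
ee_rot: [-2.494, -1.911, -0.002]
force: [-0.2, -0.2, -1.0]
width: 0.431
```

```bash
python3 -c "
from h import *
plan([.500,.012,.085],np.radians(113.3))"
```

```text
tcp [0.4316 0.2351 0.092 ] xaz 74.92 zax [ 8.e-04  6.e-04 -1.e+00] t 3.4 F [-0.2 -0.2 -1. ] w 0.431
dpos [-0.7904  0.4963  0.0275] mm [-197.6  124.1    6.9] dr [ 4.00e-04 -3.00e-04 -3.35e-01] deg [ 5.000e-02 -3.000e-02 -3.838e+01]
```

send_rows:
  claw: [1,1,1,1,1]
  delta_pos:
    - [-0.06,0.04,0.0]
    - [-0.15,0.09,0.0]
    - [-0.24,0.15,0.0]
    - [-0.33,0.21,0.0]
    - [-0.42,0.26,0.0]
  dr:
    - [0,0,-0.025]
    - [0,0,-0.06]
    - [0,0,-0.1]
    - [0,0,-0.14]
    - [0,0,-0.18]

```text
clock: 3.9
position: [0.4673, 0.1156, 0.0909]
ee_rot: [2.107, 2.329, 0.001]
force: [1.1, 0.5, -1.8]
width: 0.431
```

```bash
python3 -c "
from h import *
plan([.500,.012,.085],np.radians(113.3))"
```

```text
tcp [0.4673 0.1156 0.0909] xaz 95.73 zax [ 6.e-04  0.e+00 -1.e+00] t 3.9 F [ 1.1  0.5 -1.8] w 0.431
dpos [-0.4253  0.0888  0.0237] mm [-106.3   22.2    5.9] dr [ 3.000e-04  1.000e-04 -1.533e-01] deg [ 3.000e-02  1.000e-02 -1.757e+01]
```

send_rows:
  claw: [1,1,1,1,1]
  delta_pos:
    - [-0.1,0.02,0.006]
    - [-0.2,0.045,0.012]
    - [-0.3,0.065,0.018]
    - [-0.38,0.08,0.022]
    - [-0.425,0.089,0.024]
  dr:
    - [0,0,-0.04]
    - [0,0,-0.08]
    - [0,0,-0.12]
    - [0,0,-0.14]
    - [0,0,-0.153]

```text
clock: 4.4
position: [0.4996, 0.0109, 0.0848]
ee_rot: [1.733, 2.62, -0.001]
force: [-0.6, -0.6, -0.3]
width: 0.431
```

send_rows:
  claw: [1,1,1,1,1]
  delta_pos:
    - [0,0,0]
    - [0,0,0]
    - [0,0,0]
    - [0,0,0]
    - [0,0,0]
  dr:
    - [0,0,0]
    - [0,0,0]
    - [0,0,0]
    - [0,0,0]
    - [0,0,0]

```text
clock: 4.9
position: [0.4992, 0.0139, 0.0843]
ee_rot: [-1.731, -2.622, -0.0]
force: [-0.2, -0.8, -1.0]
width: 0.434
```

```bash
python3 shot.py 5 scene side wrist; python3 - <<'E'
from h import *
plan([.500,.0076,.0727],np.radians(113.3))
for n,(x,y,w,h) in dict(scene=(150,125,130,100),side=(220,100,130,100)).items():
    p=load(f"pics/{n}5.npz")[0]; cv2.imwrite(f"pics/{n}5c.png",cv2.resize(p[y:y+h,x:x+w],None,fx=6,fy=6,interpolation=cv2.INTER_CUBIC))
E
```

```text
tcp [0.4993 0.0135 0.0842] xaz 113.11 zax [-0.e+00  1.e-04 -1.e+00] t 5.05 F [ 0.2 -0.6 -0.1] w 0.435
dpos [-0.0227 -0.0067  0.0461] mm [-5.7 -1.7 11.5] dr [ 0.     -0.     -0.0017] deg [ 0.   -0.   -0.19]
```

View pics/scene5c.png

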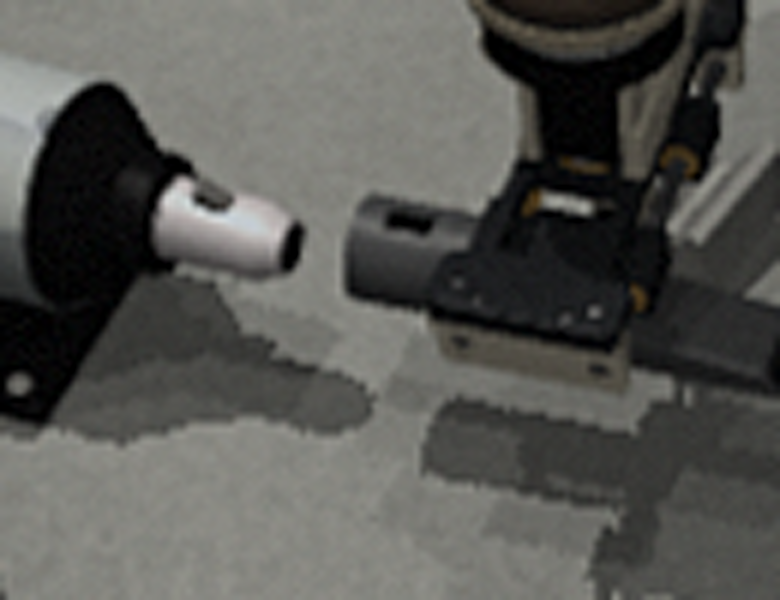

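View pics/side5c.png

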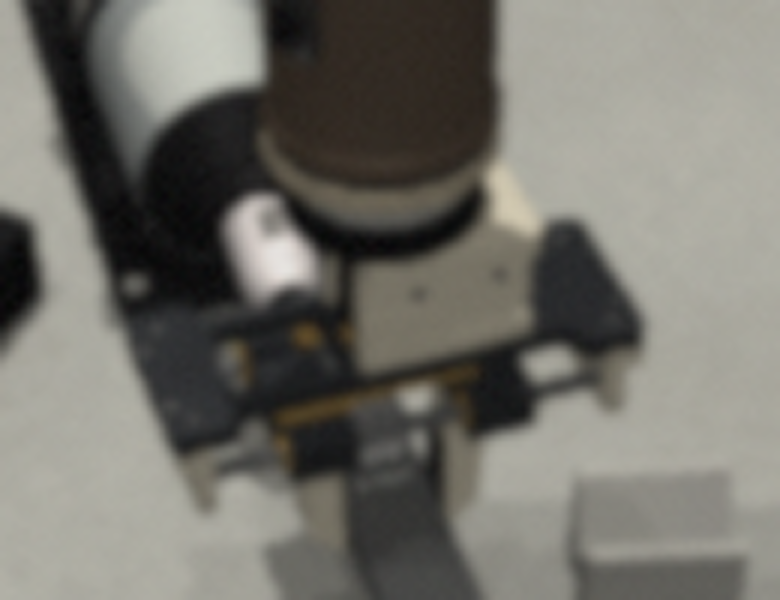

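View pics/wrist5.png

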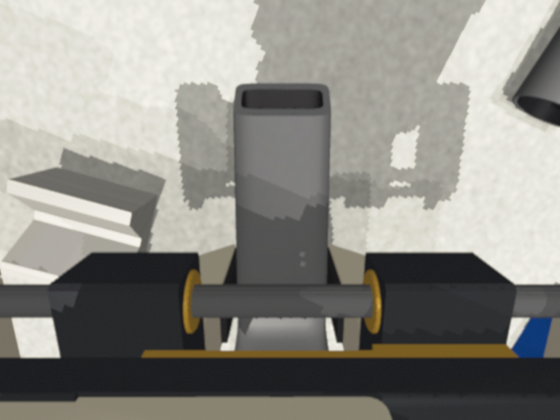

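The scene view shows the stub and the sleeve mouth nearly in line, with a gap from about (200,165) to (208,166). I'll measure both midlines in this one image so the camera bias cancels.

```bash
cat > mid.py <<'E'
import sys
from h import *
def run(tag,tcp,az,end=np.array([.5535,-.1164,.09]),azs=np.radians(113.3),off=-.0023):
    p,d,E,k=load(f"pics/scene{tag}.npz"); W=cloud(p,d,E,k); g=cv2.cvtColor(p,cv2.COLOR_BGR2GRAY).astype(np.float32)
    def line(P,dr,ss,name,R):
        out=[]
        for s in ss:
            a=proj(P+dr*s,E,k); b=proj(P+dr*(s+.01),E,k); t=(b-a)/np.linalg.norm(b-a); n=np.array([-t[1],t[0]])
            q=np.arange(-14,14,.1); X=(a+np.outer(q,n)).astype(np.float32)
            # average along t
            pr=np.mean([cv2.remap(g,(X[:,0]+t[0]*e).astype(np.float32),(X[:,1]+t[1]*e).astype(np.float32),cv2.INTER_LINEAR).ravel() for e in (-.6,0,.6)],0)
            z=cv2.remap(np.nan_to_num(W[...,2]).astype(np.float32),X[:,0],X[:,1],cv2.INTER_NEAREST).ravel()
            gr=np.abs(np.gradient(cv2.GaussianBlur(pr[:,None],(1,9),0).ravel()))
            sc=np.linalg.norm(proj(P+dr*s+np.array([-dr[1],dr[0],0])*.01,E,k)-a)/10
            # depth silhouette
            on=q[(z>.055)]; 
            on=on[np.abs(on)<11]
            lo=q[(q>-11)&(q<-3)][np.argmax(gr[(q>-11)&(q<-3)])]; hi=q[(q>3)&(q<11)][np.argmax(gr[(q>3)&(q<11)])]
            print(name,f"s={s*1e3:.0f} grad {lo:.2f} {hi:.2f} mid {(lo+hi)/2:.2f} | depth {on.min():.2f} {on.max():.2f} mid {(on.min()+on.max())/2:.2f} | px/mm lat {sc:.3f}")
    ds=np.array([np.cos(azs),np.sin(azs),0]); line(end,ds,np.arange(-.046,-.01,.006),"stub",.018)
    dn=np.array([np.cos(az),np.sin(az),0]); O=np.array([tcp[0],tcp[1],tcp[2]+.0173])+dn*off
    line(O,dn,np.arange(-.1,-.064,.006),"noz",.0225)
    print("mouth pred",O-.105*dn, "px",proj(O-.105*dn,E,k))
if __name__=="__main__":
    run("5",[.4993,.0135,.0842],np.radians(113.11))
E
python3 mid.py
```

```text
stub s=-46 grad -3.50 8.80 mid 2.65 | depth -7.50 6.70 mid -0.40 | px/mm lat 0.314
stub s=-40 grad -3.00 8.70 mid 2.85 | depth -6.90 7.30 mid 0.20 | px/mm lat 0.314
stub s=-34 grad -3.30 8.80 mid 2.75 | depth -6.30 7.80 mid 0.75 | px/mm lat 0.314
stub s=-28 grad -4.40 6.60 mid 1.10 | depth -6.80 7.40 mid 0.30 | px/mm lat 0.314
stub s=-22 grad -6.20 7.10 mid 0.45 | depth -6.20 8.00 mid 0.90 | px/mm lat 0.314
stub s=-16 grad -5.80 7.50 mid 0.85 | depth -6.60 7.50 mid 0.45 | px/mm lat 0.314
noz s=-100 grad -8.00 9.40 mid 0.70 | depth -7.90 10.40 mid 1.25 | px/mm lat 0.316
noz s=-94 grad -3.40 9.60 mid 3.10 | depth -7.30 9.90 mid 1.30 | px/mm lat 0.316
noz s=-88 grad -3.70 9.50 mid 2.90 | depth -7.80 10.50 mid 1.35 | px/mm lat 0.316
noz s=-82 grad -3.20 9.50 mid 3.15 | depth -8.20 10.00 mid 0.90 | px/mm lat 0.316
noz s=-76 grad -7.80 9.60 mid 0.90 | depth -7.70 10.60 mid 1.45 | px/mm lat 0.316
noz s=-70 grad -8.20 10.00 mid 0.90 | depth -8.10 11.00 mid 1.45 | px/mm lat 0.316
noz s=-64 grad -8.30 10.70 mid 1.20 | depth -7.60 11.00 mid 1.70 | px/mm lat 0.316
mouth pred [ 0.541415  -0.0851895  0.1015   ] px [210.13511696 164.91390513]
```

send_rows:
  claw: [1,1,1,1,1]
  delta_pos:
    - [-0.02,-0.005,0.015]
    - [-0.05,-0.01,0.03]
    - [-0.08,-0.01,0.046]
    - [-0.08,-0.01,0.046]
    - [-0.08,-0.01,0.046]
  dr:
    - [0,0,0]
    - [0,0,-0.001]
    - [0,0,-0.0015]
    - [0,0,-0.0015]
    - [0,0,-0.0015]

```text
clock: 5.55
position: [0.5048, -0.0067, 0.0725]
ee_rot: [-1.729, -2.622, 0.0]
force: [-0.0, 0.3, -0.4]
width: 0.436
```

```bash
python3 shot.py 6 scene side; python3 - <<'E'
from h import *
import mid
from cell import readout
s=readout.observe(); M=R.from_rotvec(s['ee_rot']).as_matrix(); az=np.arctan2(M[1,0],M[0,0])
plan([.500,.0076,.0727],np.radians(113.3),s)
mid.run("6",s['position'],az)
for n,(x,y,w,h) in dict(scene=(150,125,130,100),side=(220,100,130,100)).items():
    p=load(f"pics/{n}6.npz")[0]; cv2.imwrite(f"pics/{n}6c.png",cv2.resize(p[y:y+h,x:x+w],None,fx=6,fy=6,interpolation=cv2.INTER_CUBIC))
E
```

```text
tcp [ 0.5048 -0.0061  0.0727] xaz 113.25 zax [-1.e-04  2.e-04 -1.e+00] t 5.65 F [ 0.4 -0.1 -1.1] w 0.432
dpos [0.0579 0.0038 0.    ] mm [14.5  1.   0. ] dr [-0.     -0.0001 -0.0004] deg [-0.   -0.01 -0.05]
stub s=-46 grad -3.50 8.70 mid 2.60 | depth -7.50 6.70 mid -0.40 | px/mm lat 0.314
stub s=-40 grad -3.00 8.80 mid 2.90 | depth -6.90 7.30 mid 0.20 | px/mm lat 0.314
stub s=-34 grad -3.30 8.80 mid 2.75 | depth -6.30 6.80 mid 0.25 | px/mm lat 0.314
stub s=-28 grad -7.00 6.90 mid -0.05 | depth -6.80 7.40 mid 0.30 | px/mm lat 0.314
stub s=-22 grad -6.20 7.00 mid 0.40 | depth -6.20 8.00 mid 0.90 | px/mm lat 0.314
stub s=-16 grad -5.80 7.50 mid 0.85 | depth -6.60 7.50 mid 0.45 | px/mm lat 0.314
noz s=-100 grad -8.10 9.40 mid 0.65 | depth -7.80 9.90 mid 1.05 | px/mm lat 0.313
noz s=-94 grad -3.30 9.20 mid 2.95 | depth -8.20 10.00 mid 0.90 | px/mm lat 0.313
noz s=-88 grad -3.50 9.40 mid 2.95 | depth -7.70 9.60 mid 0.95 | px/mm lat 0.313
noz s=-82 grad -8.10 9.20 mid 0.55 | depth -8.10 10.10 mid 1.00 | px/mm lat 0.313
noz s=-76 grad -8.30 9.00 mid 0.35 | depth -7.50 9.70 mid 1.10 | px/mm lat 0.313
noz s=-70 grad -8.10 10.30 mid 1.10 | depth -8.00 11.00 mid 1.50 | px/mm lat 0.313
noz s=-64 grad -8.30 10.50 mid 1.10 | depth -7.40 11.00 mid 1.80 | px/mm lat 0.313
mouth pred [ 0.54720397 -0.10466354  0.09000565] px [203.58324658 165.8371798 ]
```

View pics/scene6c.png

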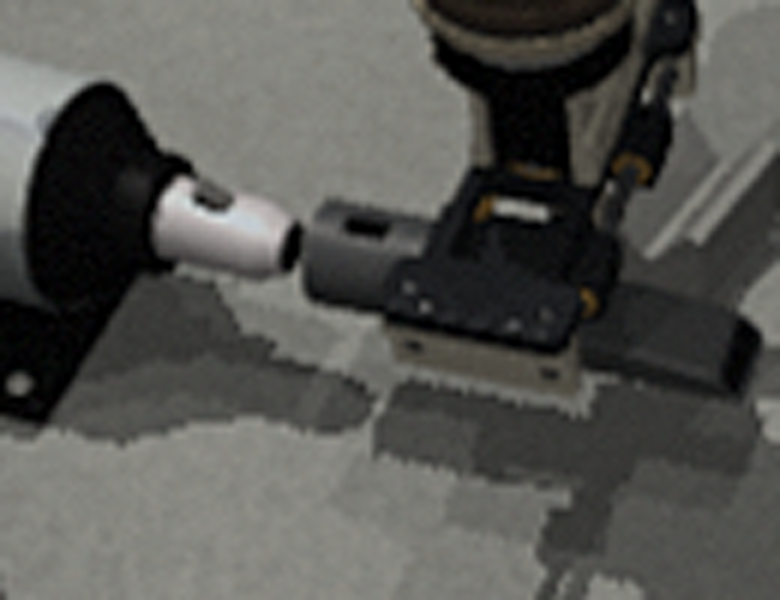

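View pics/side6c.png

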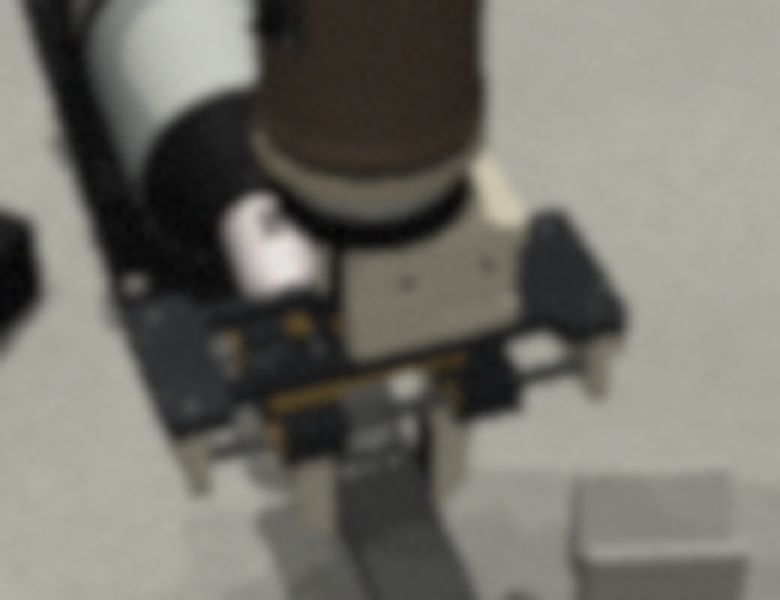

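send_rows:
  claw: [1,1,1,1,1]
  delta_pos:
    - [-0.02,0.001,0]
    - [-0.04,0.001,0]
    - [-0.06,0.001,0]
    - [-0.08,0.001,0]
    - [-0.1,0.001,0]
  dr:
    - [0,0,0]
    - [0,0,0]
    - [0,0,0]
    - [0,0,0]
    - [0,0,0]

```text
clock: 6.15
position: [0.5152, -0.0296, 0.0728]
ee_rot: [1.728, 2.623, 0.0]
force: [0.8, 0.1, -1.0]
width: 0.434
```

```bash
cat > st.py <<'E'
from h import *
from cell import readout
s=readout.observe(); M=R.from_rotvec(s['ee_rot']).as_matrix(); az=np.arctan2(M[1,0],M[0,0])
root=np.array([.5757,-.1677,.09]); dn=np.array([np.cos(az),np.sin(az),0])
O=s['position']+[0,0,.0173]-.0023*dn; m=O-.105*dn
ds=np.array([np.cos(np.radians(113.3)),np.sin(np.radians(113.3)),0]); L=np.array([ds[1],-ds[0],0])
print("t",s['clock'],"mouth from root mm: axial",((m-root)@ds*1e3).round(2),"lat(+tool y)",((m-root)@L*1e3).round(2),"z",((m-root)[2]*1e3).round(2),"az",np.degrees(az).round(2),"zax",M[:,2].round(4))
print("tcp",s['position'].round(4),"F tool",(M.T@s['force']).round(1),"T tool",(M.T@s['ft_torque']).round(2),"w",s['width'].round(3))
E
python3 st.py
```

```text
t 6.15 mouth from root mm: axial 43.46 lat(+tool y) -1.1 z 0.05 az 113.24 zax [ 1.e-04 -0.e+00 -1.e+00]Traceback (most recent call last):
  File "st.py", line 8, in <module>
    print("tcp",s['position'].round(4),"F tool",(M.T@s['force']).round(1),"T tool",(M.T@s['ft_torque']).round(2),"w",s['width'].round(3))
                                                                                                                     ^^^^^^^^^^^^^^^^
AttributeError: 'float' object has no attribute 'round'
```

send_rows:
  claw: [1,1,1,1,1]
  delta_pos:
    - [-0.01,0.001,0]
    - [-0.02,0.001,0]
    - [-0.03,0.001,0]
    - [-0.04,0.001,0]
    - [-0.04,0.001,0]
  dr:
    - [0,0,0]
    - [0,0,0]
    - [0,0,0]
    - [0,0,0]
    - [0,0,0]

```text
clock: 6.65
position: [0.5193, -0.0385, 0.0727]
ee_rot: [1.728, 2.623, 0.0]
force: [-0.1, 0.1, -1.4]
width: 0.434
```

```bash
sed -i "s/s\['width'\].round(3)/round(s['width'],3)/" st.py; python3 st.py; python3 shot.py 7 scene; python3 -c "
from h import *
p=load('pics/scene7.npz')[0]; cv2.imwrite('pics/scene7c.png',cv2.resize(p[125:225,150:280],None,fx=6,fy=6,interpolation=cv2.INTER_CUBIC))"
```

```text
t 6.65 mouth from root mm: axial 33.7 lat(+tool y) -0.81 z 0.03 az 113.24 zax [ 2.e-04 -1.e-04 -1.e+00]
tcp [ 0.5193 -0.0385  0.0727] F tool [ 0.1 -0.   1.4] T tool [-0.    0.02 -0.03] w 0.434
```

View pics/scene7c.png

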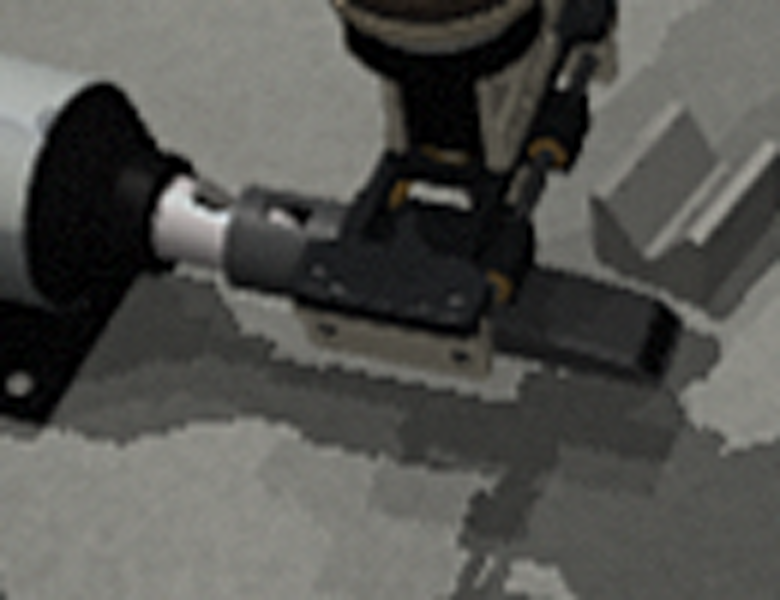

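The sleeve is about 22 mm over the stub with almost no force; its mouth edge is near (188,161), just reaching the button. Continuing slowly.

send_rows:
  claw: [1,1,1,1,1]
  delta_pos:
    - [-0.016,0.001,0]
    - [-0.032,0.001,0]
    - [-0.048,0.001,0]
    - [-0.064,0.001,0]
    - [-0.08,0.001,0]
  dr:
    - [0,0,0]
    - [0,0,0]
    - [0,0,0]
    - [0,0,0]
    - [0,0,0]
  force: 50

```text
clock: 7.2
position: [0.5267, -0.0563, 0.0726]
ee_rot: [-1.727, -2.622, 0.0]
force: [-3.6, 2.6, 1.5]
width: 0.43
```

```bash
python3 st.py
```

```text
t 7.2 mouth from root mm: axial 14.37 lat(+tool y) -1.03 z -0.13 az 113.26 zax [-1.3e-03  6.0e-04 -1.0e+00]
tcp [ 0.5267 -0.0563  0.0726] F tool [ 3.8 -2.3 -1.5] T tool [0.59 0.46 0.28] w 0.43
```

send_rows:
  claw: [1,1,1,1,1]
  delta_pos:
    - [-0.01,-0.001,0]
    - [-0.02,-0.002,0]
    - [-0.03,-0.002,0]
    - [-0.04,-0.002,0]
    - [-0.048,-0.002,0]
  dr:
    - [0,0,0]
    - [0,0,0]
    - [0,0,0]
    - [0,0,0]
    - [0,0,0]

```text
clock: 7.7
position: [0.531, -0.0677, 0.0725]
ee_rot: [-1.728, -2.622, 0.001]
force: [-4.8, 2.5, 2.1]
width: 0.433
```

```bash
python3 st.py;  python3 shot.py 8 scene side; python3 -c "
from h import *
p=load('pics/scene8.npz')[0]; cv2.imwrite('pics/scene8c.png',cv2.resize(p[135:195,150:230],None,fx=9,fy=9,interpolation=cv2.INTER_CUBIC))"
```

```text
t 7.7 mouth from root mm: axial 2.17 lat(+tool y) -1.61 z -0.15 az 113.24 zax [-1.1e-03  3.0e-04 -1.0e+00]
tcp [ 0.531  -0.0677  0.0725] F tool [ 4.2 -3.5 -2.1] T tool [0.72 0.64 0.42] w 0.433
```

View pics/scene8c.png

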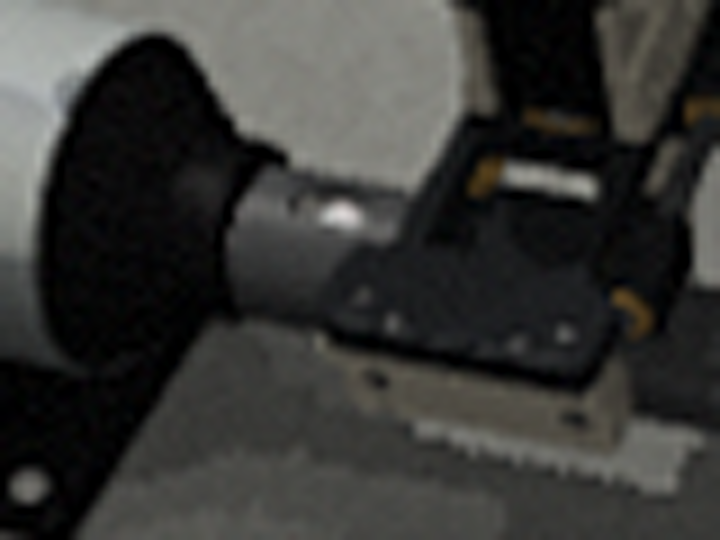

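Through the hole, near (188,159), bare white stub still shows, so it is a few mm short. Pushing on gently.

send_rows:
  claw: [1,1,1,1,1]
  delta_pos:
    - [-0.004,-0.001,0]
    - [-0.008,-0.002,0]
    - [-0.012,-0.002,0]
    - [-0.016,-0.002,0]
    - [-0.016,-0.002,0]
  dr:
    - [0,0,0]
    - [0,0,0]
    - [0,0,0]
    - [0,0,0]
    - [0,0,0]

```text
clock: 8.3
position: [0.5316, -0.0696, 0.0724]
ee_rot: [-1.725, -2.622, -0.001]
force: [-6.9, 8.1, 2.2]
width: 0.433
```

```bash
python3 st.py;  python3 shot.py 9 scene; python3 -c "
from h import *
p=load('pics/scene9.npz')[0]; cv2.imwrite('pics/scene9c.png',cv2.resize(p[135:195,150:230],None,fx=9,fy=9,interpolation=cv2.INTER_CUBIC))"
```

```text
t 8.3 mouth from root mm: axial 0.21 lat(+tool y) -1.66 z -0.32 az 113.32 zax [-0.0023  0.0022 -1.    ]
tcp [ 0.5316 -0.0696  0.0724] F tool [10.2 -3.1 -2.2] T tool [0.7  1.8  0.55] w 0.433
```

View pics/scene9c.png

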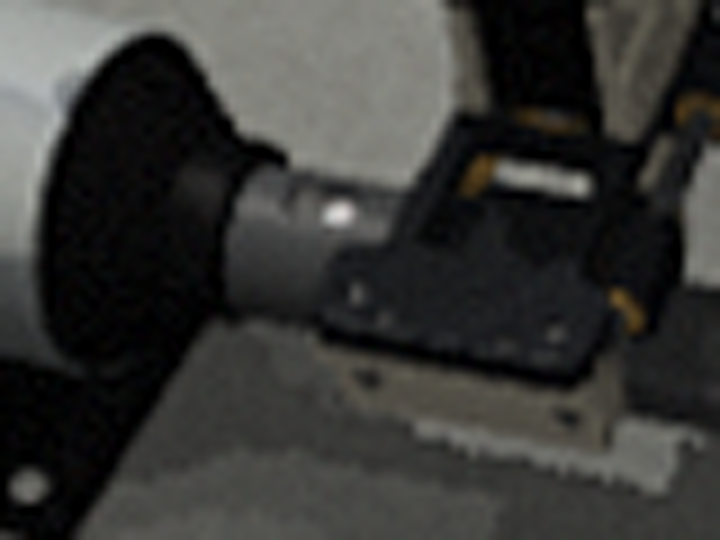

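send_rows:
  claw: [1,1,1,1,1]
  delta_pos:
    - [-0.004,-0.001,0]
    - [-0.008,-0.001,0]
    - [-0.012,-0.001,0]
    - [-0.012,-0.001,0]
    - [-0.012,-0.001,0]
  dr:
    - [0,0,0]
    - [0,0,0]
    - [0,0,0]
    - [0,0,0]
    - [0,0,0]

```text
clock: 8.85
position: [0.5316, -0.0698, 0.0721]
ee_rot: [-1.72, -2.621, -0.003]
force: [-10.0, 17.0, 5.3]
width: 0.433
```

```bash
python3 st.py;  python3 shot.py 10 scene side; python3 -c "
from h import *
p=load('pics/scene10.npz')[0]; cv2.imwrite('pics/scene10c.png',cv2.resize(p[145:185,165:215],None,fx=14,fy=14,interpolation=cv2.INTER_CUBIC))"
```

```text
t 8.85 mouth from root mm: axial 0.06 lat(+tool y) -1.49 z -0.64 az 113.44 zax [-0.0044  0.005  -1.    ]
tcp [ 0.5316 -0.0698  0.0721] F tool [19.6 -2.4 -5.2] T tool [0.55 3.48 0.6 ] w 0.433
```

View pics/scene10c.png

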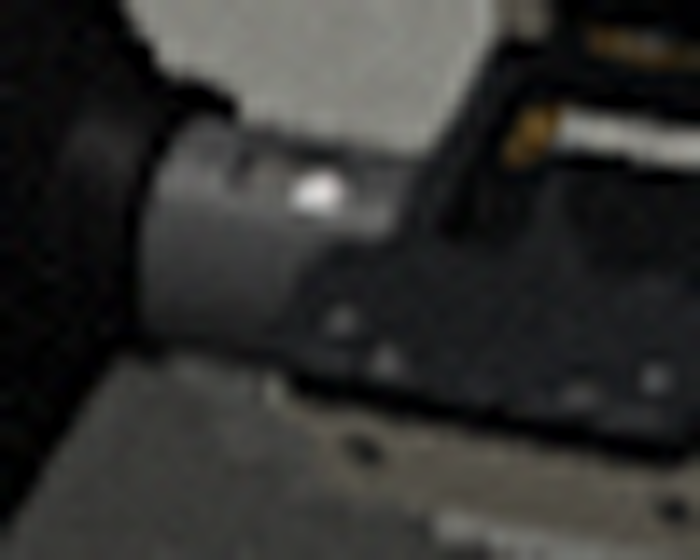

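View pics/side10.png

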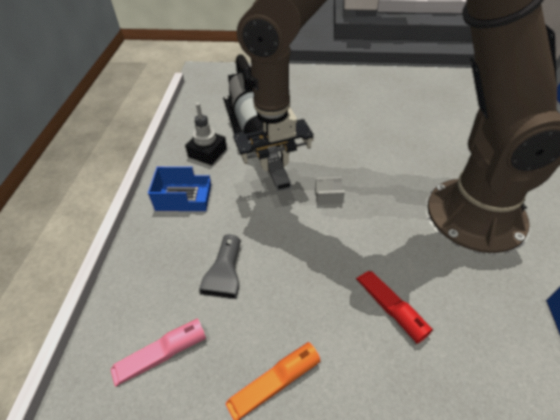

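It has hit a hard stop: 20 N and no more travel, with the predicted mouth 0.1 mm from the root. I'll relax the push, then a small pull to test the catch.

send_rows:
  claw: [1,1,1,1,1]
  delta_pos:
    - [0.008,0,0]
    - [0.016,0,0]
    - [0.024,0,0]
    - [0.026,0,0]
    - [0.026,0,0]
  dr:
    - [0,0,0]
    - [0,0,0]
    - [0,0,0]
    - [0,0,0]
    - [0,0,0]

```text
clock: 9.45
position: [0.5313, -0.069, 0.0727]
ee_rot: [1.728, 2.623, -0.0]
force: [-2.1, -1.3, -1.0]
width: 0.434
```

```bash
python3 st.py
```

```text
t 9.45 mouth from root mm: axial 0.88 lat(+tool y) -1.91 z 0.03 az 113.23 zax [ 5.e-04 -6.e-04 -1.e+00]
tcp [ 0.5313 -0.069   0.0727] F tool [-0.4 -2.4  1. ] T tool [ 0.55 -0.02  0.17] w 0.434
```

send_rows:
  claw: [1,1,1,1,1]
  delta_pos:
    - [0.006,0,0]
    - [0.012,0,0]
    - [0.018,0,0]
    - [0.02,0,0]
    - [0.02,0,0]
  dr:
    - [0,0,0]
    - [0,0,0]
    - [0,0,0]
    - [0,0,0]
    - [0,0,0]

```text
clock: 9.95
position: [0.5311, -0.0676, 0.0735]
ee_rot: [1.729, 2.616, -0.001]
force: [2.8, -12.1, -1.8]
width: 0.431
```

```bash
python3 st.py;  python3 shot.py 11 scene; python3 -c "
from h import *
p=load('pics/scene11.npz')[0]; cv2.imwrite('pics/scene11c.png',cv2.resize(p[145:185,165:215],None,fx=14,fy=14,interpolation=cv2.INTER_CUBIC))"
```

```text
t 9.95 mouth from root mm: axial 2.31 lat(+tool y) -1.82 z 0.79 az 113.08 zax [ 0.0043 -0.0039 -1.    ]
tcp [ 0.5311 -0.0676  0.0735] F tool [-12.2  -2.2   1.8] T tool [ 0.64 -2.34  0.21] w 0.431
```

View pics/scene11c.png

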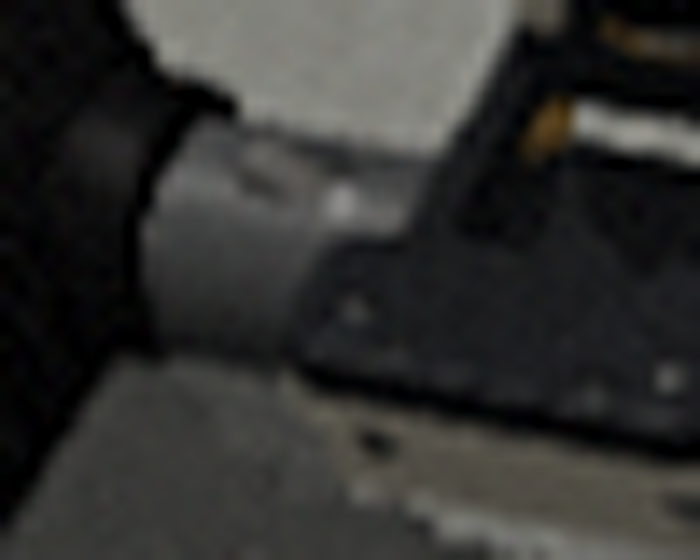

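The pull met a 12 N stop after about 2.3 mm of play, which matches the hole's clearance around a raised button. I'll push home again, relax and release.

send_rows:
  claw: [1,1,1,1,1]
  delta_pos:
    - [-0.012,0,0]
    - [-0.022,0,0]
    - [-0.032,0,0]
    - [-0.04,0,0]
    - [-0.04,0,0]
  dr:
    - [0,0,0]
    - [0,0,0]
    - [0,0,0]
    - [0,0,0]
    - [0,0,0]

```text
clock: 10.5
position: [0.5314, -0.0698, 0.0722]
ee_rot: [-1.722, -2.621, -0.002]
force: [-6.6, 9.1, 1.7]
width: 0.433
```

```bash
python3 st.py
```

```text
t 10.5 mouth from root mm: axial 0.16 lat(+tool y) -1.75 z -0.51 az 113.38 zax [-0.0036  0.0038 -1.    ]
tcp [ 0.5314 -0.0698  0.0722] F tool [11.  -2.5 -1.7] T tool [0.68 2.01 0.48] w 0.433
```

send_rows:
  claw: [1,1,1,0.2,0]
  delta_pos:
    - [0.006,-0.002,0]
    - [0.012,-0.003,0]
    - [0.013,-0.003,0]
    - [0.013,-0.003,0]
    - [0.013,-0.003,0]
  dr:
    - [0,0,0]
    - [0,0,0]
    - [0,0,0]
    - [0,0,0]
    - [0,0,0]

```text
clock: 11.0
position: [0.5318, -0.0704, 0.0729]
ee_rot: [1.727, 2.623, 0.001]
force: [-0.9, 0.2, -0.0]
width: 0.471
```

send_rows:
  claw: [-0.3,-0.6,-1,-1,-1]
  delta_pos:
    - [0.013,0,0]
    - [0.013,0,0]
    - [0.013,0,0]
    - [0.013,0,0]
    - [0.013,0,0]
  dr:
    - [0,0,0]
    - [0,0,0]
    - [0,0,0]
    - [0,0,0]
    - [0,0,0]

```text
clock: 11.5
position: [0.5299, -0.0675, 0.0728]
ee_rot: [1.728, 2.623, 0.0]
force: [0.0, 0.9, -0.4]
width: 0.886
```

```bash
python3 st.py
```

```text
t 11.5 mouth from root mm: axial 2.88 lat(+tool y) -2.51 z 0.08 az 113.25 zax [ 2.e-04 -1.e-04 -1.e+00]
tcp [ 0.5299 -0.0675  0.0728] F tool [0.8 0.4 0.4] T tool [ 0.05 -0.03  0.01] w 0.886
```

Released with no residual force. Rising straight up, then backing along +x for a wrist-camera look.

send_rows:
  claw: [-1,-1,-1,-1,-1]
  delta_pos:
    - [0,0,-0.04]
    - [0,0,-0.14]
    - [0,0,-0.28]
    - [0,0,-0.42]
    - [0,0,-0.56]
  dr:
    - [0,0,0]
    - [0,0,0]
    - [0,0,0]
    - [0,0,0]
    - [0,0,0]

```text
clock: 12.0
position: [0.5295, -0.0675, 0.2149]
ee_rot: [1.728, 2.623, 0.0]
force: [0.1, 0.2, -1.1]
width: 1.003
```

send_rows:
  claw: [-1,-1,-1,-1,-1]
  delta_pos:
    - [0.12,0,-0.1]
    - [0.26,0,-0.1]
    - [0.4,0,-0.1]
    - [0.5,0,-0.1]
    - [0.5,0,-0.1]
  dr:
    - [0,0,0]
    - [0,0,0]
    - [0,0,0]
    - [0,0,0]
    - [0,0,0]

```text
clock: 12.5
position: [0.4791, 0.051, 0.2385]
ee_rot: [-1.721, -2.627, -0.002]
force: [0.9, 0.1, -0.5]
width: 1.002
```

```bash
python3 st.py;  python3 shot.py 12 scene side wrist; python3 -c "
from h import *
p=load('pics/scene12.npz')[0]; cv2.imwrite('pics/scene12c.png',cv2.resize(p[135:195,160:240],None,fx=10,fy=10,interpolation=cv2.INTER_CUBIC))
p=load('pics/side12.npz')[0]; cv2.imwrite('pics/side12c.png',cv2.resize(p[110:210,220:320],None,fx=6,fy=6,interpolation=cv2.INTER_CUBIC))"
```

```text
t 12.5 mouth from root mm: axial 131.79 lat(+tool y) -1.7 z 165.84 az 113.55 zax [ 2.0e-04  1.6e-03 -1.0e+00]
tcp [0.4791 0.051  0.2385] F tool [-0.3  0.8  0.5] T tool [ 0.05 -0.07  0.08] w 1.002
```

View pics/scene12c.png

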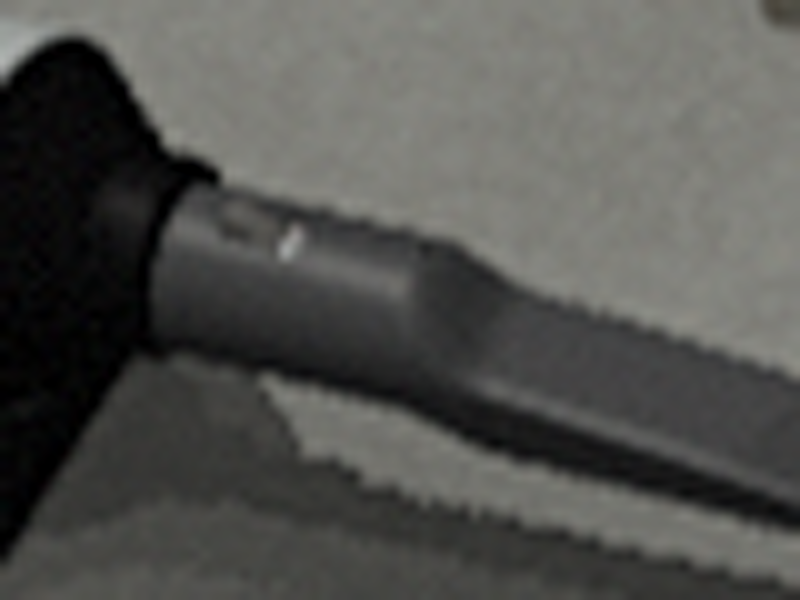

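View pics/side12c.png

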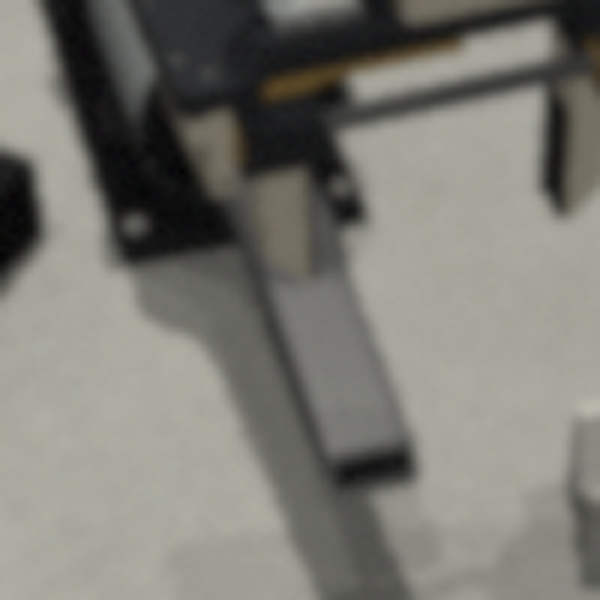

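View pics/wrist12.png

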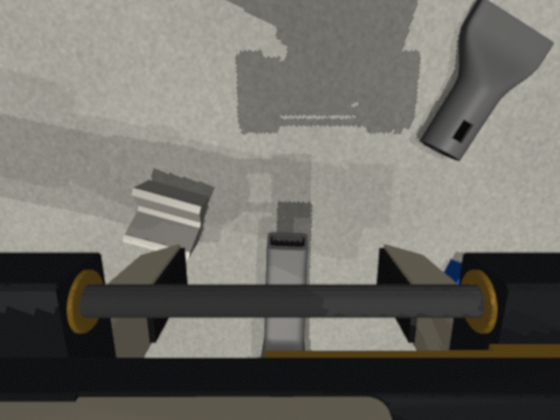

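View pics/scene12.png

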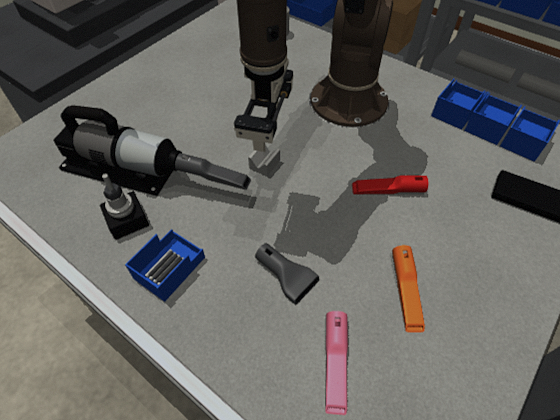

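The scene crop shows the button (brownish) in the hole at about (182–187,157), but the hole looks 1–2 mm further out than in the pushed-home picture. Checking the tip position against the earlier frames.

```bash
python3 - <<'E'
from h import *
ims=[cv2.resize(load(f'pics/scene{i}.npz')[0][160:195,215:255],None,fx=9,fy=9,interpolation=cv2.INTER_CUBIC) for i in (10,11,12)]
hs=[cv2.resize(load(f'pics/scene{i}.npz')[0][150:175,173:203],None,fx=9,fy=9,interpolation=cv2.INTER_CUBIC) for i in (10,11,12)]
a=np.hstack([cv2.resize(i,(262,230)) for i in ims]);b=np.hstack([cv2.resize(i,(262,218)) for i in hs])
cv2.imwrite('pics/cmp.png',np.clip(np.vstack([a,b]).astype(float)*1.8,0,255).astype(np.uint8))
E
```

```text
(no output)
```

View pics/cmp.png

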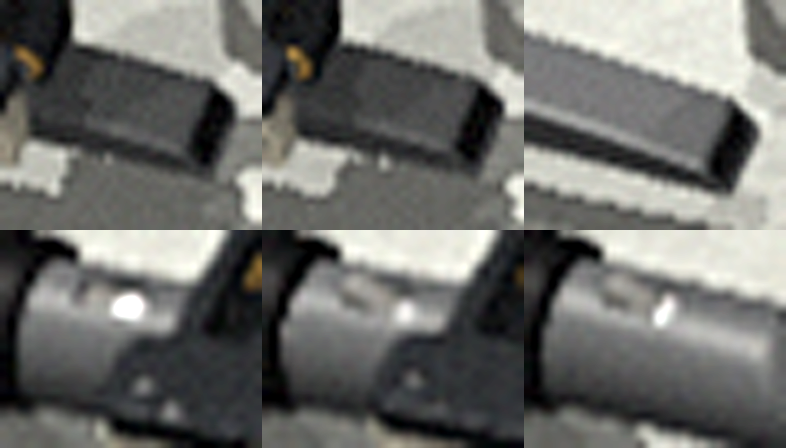

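The tip matches the home frame axially and the nozzle droops about 3°, within the clearance. I want a clear overhead view of the button, so I'm moving the wrist camera above the hole with the tool turned aside.

```bash
python3 -c "
from h import *
plan([.465,-.188,.26],np.radians(24))"
```

```text
tcp [0.4807 0.0468 0.2383] xaz 113.23 zax [ 8.e-04 -2.e-04 -1.e+00] t 12.65 F [-0.8 -0.8 -0.3] w 1.001
dpos [-0.8383 -0.4281 -0.0867] mm [-209.6 -107.   -21.7] dr [ 5.000e-04 -0.000e+00  7.787e-01] deg [ 5.000e-02 -0.000e+00  8.923e+01]
```

send_rows:
  claw: [-1,-1,-1,-1,-1]
  delta_pos:
    - [-0.06,-0.03,-0.09]
    - [-0.15,-0.08,-0.09]
    - [-0.25,-0.13,-0.09]
    - [-0.35,-0.18,-0.09]
    - [-0.44,-0.225,-0.09]
  dr:
    - [0,0,0.07]
    - [0,0,0.14]
    - [0,0,0.22]
    - [0,0,0.29]
    - [0,0,0.36]

```text
clock: 13.15
position: [0.472, -0.0788, 0.2606]
ee_rot: [2.549, 1.835, 0.0]
force: [0.1, -0.5, 0.4]
width: 1.003
```

```bash
python3 -c "
from h import *
plan([.465,-.188,.26],np.radians(24))"
```

```text
tcp [ 0.472  -0.0788  0.2606] xaz 71.49 zax [ 4.e-04 -6.e-04 -1.e+00] t 13.15 F [ 0.1 -0.5  0.4] w 1.003
dpos [-0.4233  0.1122  0.0026] mm [-105.8   28.     0.6] dr [4.000e-04 1.000e-04 4.144e-01] deg [4.000e-02 1.000e-02 4.749e+01]
```

send_rows:
  claw: [-1,-1,-1,-1,-1]
  delta_pos:
    - [-0.09,0.025,0]
    - [-0.18,0.05,0]
    - [-0.27,0.07,0]
    - [-0.36,0.095,0]
    - [-0.423,0.112,0]
  dr:
    - [0,0,0.074]
    - [0,0,0.148]
    - [0,0,0.22]
    - [0,0,0.29]
    - [0,0,0.365]

```text
clock: 13.65
position: [0.4655, -0.1884, 0.2606]
ee_rot: [3.036, 0.803, -0.0]
force: [0.6, 1.0, -0.2]
width: 1.001
```

send_rows:
  claw: [-1,-1,-1,-1,-1]
  delta_pos:
    - [0,0,0]
    - [0,0,0]
    - [0,0,0]
    - [0,0,0]
    - [0,0,0]
  dr:
    - [0,0,0.04]
    - [0,0,0.04]
    - [0,0,0.04]
    - [0,0,0.04]
    - [0,0,0.04]

```text
clock: 14.15
position: [0.4662, -0.1848, 0.2602]
ee_rot: [-3.063, -0.698, -0.0]
force: [0.4, -0.4, -0.7]
width: 1.0
```

```bash
python3 shot.py 13 wrist; python3 -c "
from h import *
plan([.465,-.188,.26],np.radians(24))"
```

```text
tcp [ 0.4662 -0.1848  0.2602] xaz 25.67 zax [ 0.e+00  1.e-04 -1.e+00] t 14.2 F [-0.1 -0.5  0.5] w 1.003
dpos [-0.0097  0.0094  0.001 ] mm [-2.4  2.3  0.2] dr [-0.     -0.      0.0146] deg [-0.   -0.    1.67]
```

View pics/wrist13.png

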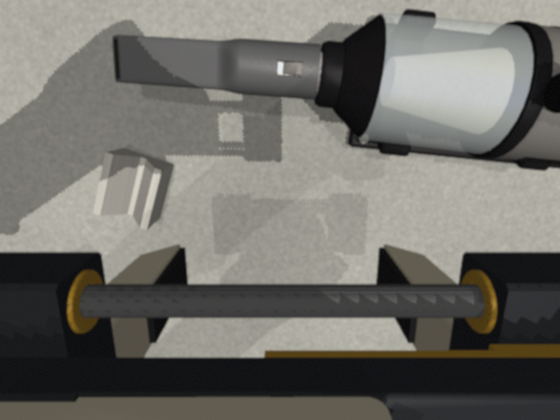

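Excellent view: hole at about (290,69), shoulder at about 320. Zooming and measuring.

```bash
python3 - <<'E'
from h import *
p,d,E,k=load('pics/wrist13.npz'); W=cloud(p,d,E,k)
cv2.imwrite('pics/w13c.png',cv2.resize(p[35:105,255:340],None,fx=9,fy=8.5,interpolation=cv2.INTER_CUBIC))
for v in (66,69,72):print(v,[(u,p[v,u].tolist(),round(float(W[v,u,2])*1e3)) for u in range(270,326,2)])
E
```

```text
66 [(270, [127, 128, 130], 109), (272, [127, 129, 130], 109), (274, [127, 130, 130], 112), (276, [135, 136, 137], 110), (278, [225, 220, 214], 107), (280, [239, 235, 230], 107), (282, [226, 222, 216], 108), (284, [124, 127, 129], 109), (286, [114, 120, 124], 110), (288, [118, 125, 128], 110), (290, [125, 130, 135], 110), (292, [127, 134, 137], 113), (294, [128, 135, 139], 113), (296, [130, 137, 140], 113), (298, [140, 149, 153], 114), (300, [141, 150, 153], 114), (302, [134, 139, 142], 111), (304, [128, 130, 131], 110), (306, [128, 130, 131], 112), (308, [124, 127, 128], 111), (310, [118, 121, 121], 112), (312, [122, 124, 124], 111), (314, [124, 127, 128], 111), (316, [122, 124, 125], 112), (318, [128, 130, 132], 112), (320, [139, 141, 147], 107), (322, [59, 59, 61], 114), (324, [33, 31, 33], 114)]
69 [(270, [122, 124, 125], 110), (272, [124, 126, 127], 110), (274, [124, 127, 129], 110), (276, [145, 146, 146], 111), (278, [226, 225, 221], 108), (280, [236, 235, 230], 108), (282, [208, 207, 201], 108), (284, [117, 121, 124], 108), (286, [115, 121, 125], 108), (288, [119, 125, 128], 11
[... 629 characters left out ...]
37], 111), (278, [216, 220, 218], 107), (280, [231, 233, 230], 105), (282, [188, 191, 189], 108), (284, [115, 119, 123], 108), (286, [110, 114, 118], 109), (288, [108, 113, 117], 110), (290, [109, 115, 118], 113), (292, [110, 116, 119], 113), (294, [110, 117, 120], 113), (296, [127, 133, 137], 115), (298, [141, 148, 152], 114), (300, [139, 145, 149], 116), (302, [126, 129, 131], 111), (304, [124, 126, 128], 112), (306, [126, 129, 130], 111), (308, [127, 129, 130], 110), (310, [126, 128, 130], 112), (312, [124, 127, 128], 111), (314, [121, 123, 125], 113), (316, [121, 124, 125], 112), (318, [133, 135, 139], 111), (320, [129, 131, 137], 107), (322, [42, 42, 44], 114), (324, [34, 34, 35], 116)]
```

View pics/w13c.png

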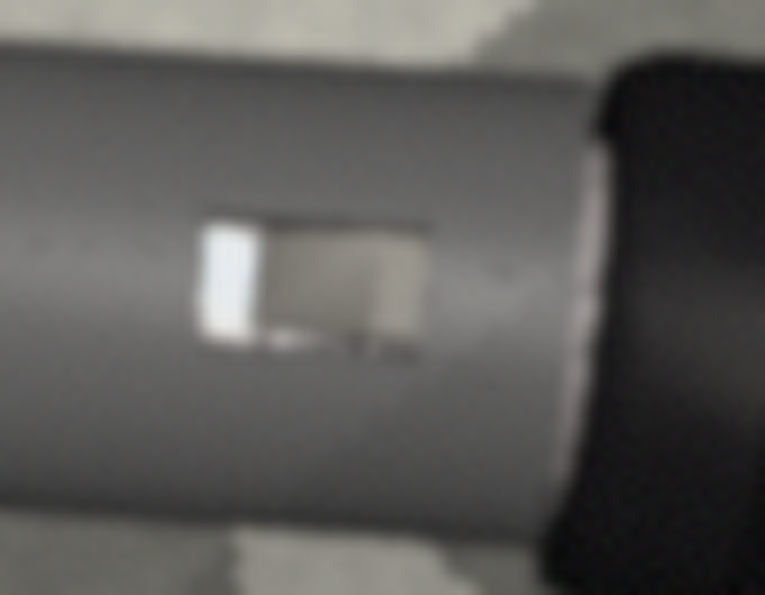

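The button top (z≈114–115 mm) stands above the sleeve (≈111), so it has popped. But the mouth shows a sliver of stub at the top, and I need to know if that is droop or an axial gap. Measuring the droop.

```bash
python3 - <<'E'
from h import *
p,d,E,k=load('pics/wrist13.npz'); W=cloud(p,d,E,k)
# shoulder/root from wrist: cols; print ridge height along nozzle
root=np.array([.5757,-.1677]); ds=np.array([np.cos(np.radians(113.3)),np.sin(np.radians(113.3))])
S=W[30:110,105:325].reshape(-1,3); S=S[S[:,2]>.04]
s=(S[:,:2]-root)@ds; 
L=[]
for a in range(0,200,8):
    m=(s*1e3>a)&(s*1e3<a+8)
    if m.sum()>10:
        q=S[m]; z=np.percentile(q[:,2],85); L.append((a+4,z*1e3)); 
L=np.array(L); print(L.round(1).tolist())
m=(L[:,0]>4)&(L[:,0]<62); c=np.polyfit(L[m,0],L[m,1],1); print("sleeve slope deg",np.degrees(np.arctan(c[0])),c)
print("z bench",np.median(W[180:240,200:370,2]),"tip s",s.max())
E
```

```text
[[4.0, 111.6], [12.0, 111.4], [20.0, 113.3], [28.0, 110.2], [36.0, 109.8], [44.0, 110.0], [52.0, 109.6], [60.0, 109.3], [68.0, 108.5], [76.0, 103.6], [84.0, 94.5], [92.0, 89.6], [100.0, 88.5], [108.0, 87.4], [116.0, 86.0], [124.0, 84.8], [132.0, 83.6], [140.0, 82.3], [148.0, 80.9], [156.0, 79.4], [164.0, 77.9], [172.0, 76.3], [180.0, 74.7], [188.0, 63.0]]
sleeve slope deg -3.5747528253379093 [-6.2472289e-02  1.1276365e+02]
z bench nan tip s 0.1907001016350622
```

The sleeve droops about 2.5°, which explains most of the top gap, and the tip is at about 190 mm, so it is home to within about 1 mm. There is ample time, so I'll regrip, seat it once more and release with no axial drag.

```bash
python3 -c "
from h import *
plan([.531,-.0695,.20],np.radians(113.3))"
```

```text
tcp [ 0.4662 -0.1848  0.2602] xaz 25.67 zax [ 0.e+00  1.e-04 -1.e+00] t 14.2 F [-0.1 -0.5  0.5] w 1.003
dpos [ 0.4336 -0.3035  0.2411] mm [108.4 -75.9  60.3] dr [ 0.000e+00 -1.000e-04 -7.647e-01] deg [ 0.000e+00 -1.000e-02 -8.763e+01]
```

send_rows:
  claw: [-1,-1,-1,-1,-1]
  delta_pos:
    - [0.05,-0.03,0]
    - [0.1,-0.07,0]
    - [0.15,-0.11,0]
    - [0.2,-0.14,0]
    - [0.24,-0.17,0]
  dr:
    - [0,0,-0.07]
    - [0,0,-0.144]
    - [0,0,-0.218]
    - [0,0,-0.292]
    - [0,0,-0.366]

```text
clock: 14.7
position: [0.5024, -0.1198, 0.2602]
ee_rot: [-2.605, -1.756, -0.0]
force: [-0.5, 0.6, -0.2]
width: 1.0
```

```bash
python3 -c "
from h import *
plan([.531,-.0695,.18],np.radians(113.3))"
```

```text
tcp [ 0.5024 -0.1198  0.2602] xaz 67.98 zax [ 2.e-04  1.e-04 -1.e+00] t 14.7 F [-0.5  0.6 -0.2] w 1.0
dpos [0.2293 0.0308 0.321 ] mm [57.3  7.7 80.3] dr [ 1.000e-04 -1.000e-04 -3.955e-01] deg [ 1.000e-02 -1.000e-02 -4.532e+01]
```

send_rows:
  claw: [-1,-1,-1,-1,-1]
  delta_pos:
    - [0.05,0.006,0]
    - [0.1,0.012,0.02]
    - [0.16,0.02,0.06]
    - [0.2,0.026,0.1]
    - [0.228,0.031,0.14]
  dr:
    - [0,0,-0.073]
    - [0,0,-0.147]
    - [0,0,-0.22]
    - [0,0,-0.294]
    - [0,0,-0.365]

```text
clock: 15.2
position: [0.5312, -0.0699, 0.2249]
ee_rot: [-1.806, -2.571, -0.001]
force: [0.8, 0.4, 0.1]
width: 0.998
```

send_rows:
  claw: [-1,-1,-1,-1,-1]
  delta_pos:
    - [0,0,0]
    - [0,0,0]
    - [0,0,0]
    - [0,0,0]
    - [0,0,0]
  dr:
    - [0,0,-0.03]
    - [0,0,-0.03]
    - [0,0,-0.03]
    - [0,0,-0.03]
    - [0,0,-0.03]

```text
clock: 15.7
position: [0.5309, -0.0711, 0.2255]
ee_rot: [1.74, 2.615, 0.0]
force: [0.0, 0.1, -0.5]
width: 1.0
```

```bash
python3 -c "
from h import *
plan([.531,-.0695,.073],np.radians(113.3))"
```

```text
tcp [ 0.5309 -0.0711  0.2255] xaz 112.74 zax [ 4.e-04 -0.e+00 -1.e+00] t 15.7 F [ 0.   0.1 -0.5] w 1.0
dpos [0.006  0.0027 0.6099] mm [  1.5   0.7 152.5] dr [ 0.0002  0.0001 -0.0049] deg [ 0.02  0.01 -0.56]
```

send_rows:
  claw: [-1,-1,-1,-1,-1]
  delta_pos:
    - [0.006,0.003,0.15]
    - [0.006,0.003,0.32]
    - [0.006,0.003,0.46]
    - [0.006,0.003,0.56]
    - [0.006,0.003,0.6]
  dr:
    - [0,0,-0.004]
    - [0,0,-0.004]
    - [0,0,-0.004]
    - [0,0,-0.004]
    - [0,0,-0.004]

```text
clock: 16.2
position: [0.5295, -0.0693, 0.0731]
ee_rot: [-1.727, -2.621, 0.003]
force: [0.2, -0.1, -0.3]
width: 0.999
```

send_rows:
  claw: [-0.4,0,0.2,1,1]
  delta_pos:
    - [0,0,0]
    - [0,0,0]
    - [0,0,0]
    - [0,0,0]
    - [0,0,0]
  dr:
    - [0,0,0]
    - [0,0,0]
    - [0,0,0]
    - [0,0,0]
    - [0,0,0]
  force: 20

```text
clock: 16.7
position: [0.5315, -0.0693, 0.076]
ee_rot: [1.727, 2.623, 0.001]
force: [-0.2, 0.1, 0.3]
width: 0.613
```

send_rows:
  claw: [1,1,1,1,1]
  delta_pos:
    - [0,0,0]
    - [0,0,0]
    - [0,0,0]
    - [0,0,0]
    - [0,0,0]
  dr:
    - [0,0,0]
    - [0,0,0]
    - [0,0,0]
    - [0,0,0]
    - [0,0,0]
  force: 20

```text
clock: 17.2
position: [0.5312, -0.0692, 0.0753]
ee_rot: [1.728, 2.624, 0.0]
force: [0.1, 1.1, 1.0]
width: 0.435
```

```bash
python3 st.py
```

```text
t 17.2 mouth from root mm: axial 0.76 lat(+tool y) -2.03 z 2.61 az 113.26 zax [ 3.e-04  1.e-04 -1.e+00]
tcp [ 0.5312 -0.0692  0.0753] F tool [ 0.9  0.5 -1. ] T tool [-0.18  0.07  0.09] w 0.435
```

Gripped. Push in by a few mm of command and see how far it travels.

send_rows:
  claw: [1,1,1,1,1]
  delta_pos:
    - [-0.005,0,0]
    - [-0.01,0,0]
    - [-0.015,0,0]
    - [-0.02,0,0]
    - [-0.02,0,0]
  dr:
    - [0,0,0]
    - [0,0,0]
    - [0,0,0]
    - [0,0,0]
    - [0,0,0]
  force: 30

```text
clock: 17.7
position: [0.5312, -0.0695, 0.0749]
ee_rot: [-1.721, -2.621, -0.003]
force: [-5.9, 15.2, 7.2]
width: 0.43
```

```bash
python3 st.py
```

```text
t 17.7 mouth from root mm: axial 0.5 lat(+tool y) -1.75 z 2.16 az 113.42 zax [-0.0038  0.0051 -1.    ]
tcp [ 0.5312 -0.0695  0.0749] F tool [16.3  0.6 -7.1] T tool [-0.34  3.32  0.2 ] w 0.43
```

It was already against the stop: only 0.3 mm of travel, with 16 N. So the gap at the top of the mouth is just droop. I'll relax to the neutral command, open in place, then rise.

send_rows:
  claw: [1,1,1,1,1]
  delta_pos:
    - [0.005,0,0]
    - [0.01,0,0]
    - [0.016,0,0]
    - [0.018,0,0]
    - [0.018,0,0]
  dr:
    - [0,0,0]
    - [0,0,0]
    - [0,0,0]
    - [0,0,0]
    - [0,0,0]

```text
clock: 18.2
position: [0.5312, -0.0693, 0.0752]
ee_rot: [-1.727, -2.624, -0.001]
force: [-0.8, 5.1, 2.6]
width: 0.435
```

send_rows:
  claw: [0.1,-0.3,-1,-1,-1]
  delta_pos:
    - [0,0,0]
    - [0,0,0]
    - [0,0,0]
    - [0,0,0]
    - [0,0,0]
  dr:
    - [0,0,0]
    - [0,0,0]
    - [0,0,0]
    - [0,0,0]
    - [0,0,0]

```text
clock: 18.7
position: [0.531, -0.0702, 0.0751]
ee_rot: [-1.729, -2.623, 0.001]
force: [-0.4, 0.2, 0.1]
width: 0.749
```

send_rows:
  claw: [-1,-1,-1,-1,-1]
  delta_pos:
    - [0,0,-0.05]
    - [0,0,-0.15]
    - [0,0,-0.3]
    - [0,0,-0.45]
    - [0,0,-0.6]
  dr:
    - [0,0,0]
    - [0,0,0]
    - [0,0,0]
    - [0,0,0]
    - [0,0,0]

```text
clock: 19.2
position: [0.5308, -0.07, 0.2277]
ee_rot: [1.728, 2.623, 0.0]
force: [1.4, 0.3, -0.7]
width: 1.0
```

```bash
python3 -c "
from h import *
plan([.465,-.188,.26],np.radians(25))"
```

```text
tcp [ 0.5308 -0.07    0.2277] xaz 113.24 zax [ 5.e-04 -1.e-04 -1.e+00] t 19.2 F [ 1.4  0.3 -0.7] w 1.0
dpos [-0.3298 -0.4281 -0.1293] mm [ -82.4 -107.   -32.3] dr [ 3.0e-04 -0.0e+00  7.7e-01] deg [ 3.000e-02 -0.000e+00  8.824e+01]
```

send_rows:
  claw: [-1,-1,-1,-1,-1]
  delta_pos:
    - [-0.03,-0.04,-0.1]
    - [-0.06,-0.08,-0.13]
    - [-0.1,-0.12,-0.13]
    - [-0.13,-0.17,-0.13]
    - [-0.165,-0.21,-0.13]
  dr:
    - [0,0,0.07]
    - [0,0,0.14]
    - [0,0,0.22]
    - [0,0,0.29]
    - [0,0,0.36]

```text
clock: 19.7
position: [0.4985, -0.1291, 0.2588]
ee_rot: [2.547, 1.838, 0.001]
force: [0.3, 0.1, 0.4]
width: 1.0
```

```bash
python3 -c "
from h import *
plan([.465,-.188,.26],np.radians(25))"
```

```text
tcp [ 0.4985 -0.1291  0.2588] xaz 71.63 zax [ 8.e-04  3.e-04 -1.e+00] t 19.7 F [0.3 0.1 0.4] w 1.0
dpos [-0.266  -0.0531 -0.005 ] mm [-66.5 -13.3  -1.2] dr [ 2.000e-04 -4.000e-04  4.069e-01] deg [ 3.000e-02 -4.000e-02  4.663e+01]
```

send_rows:
  claw: [-1,-1,-1,-1,-1]
  delta_pos:
    - [-0.06,-0.01,0]
    - [-0.12,-0.02,0]
    - [-0.17,-0.03,0]
    - [-0.22,-0.045,0]
    - [-0.266,-0.053,0]
  dr:
    - [0,0,0.07]
    - [0,0,0.145]
    - [0,0,0.22]
    - [0,0,0.29]
    - [0,0,0.365]

```text
clock: 20.2
position: [0.4654, -0.1882, 0.2586]
ee_rot: [-3.036, -0.808, -0.001]
force: [0.7, 0.3, -0.1]
width: 0.994
```

send_rows:
  claw: [-1,-1,-1,-1,-1]
  delta_pos:
    - [0,0,0]
    - [0,0,0]
    - [0,0,0]
    - [0,0,0]
    - [0,0,0]
  dr:
    - [0,0,0.035]
    - [0,0,0.035]
    - [0,0,0.035]
    - [0,0,0.035]
    - [0,0,0.035]

```text
clock: 20.7
position: [0.4661, -0.1874, 0.2578]
ee_rot: [-3.059, -0.713, -0.0]
force: [-1.1, -0.3, -0.9]
width: 0.997
```

```bash
python3 shot.py 14 wrist scene; python3 - <<'E'
from h import *
p,d,E,k=load('pics/wrist14.npz'); W=cloud(p,d,E,k)
v0=35
cv2.imwrite('pics/w14c.png',cv2.resize(p[35:105,255:340],None,fx=9,fy=8.5,interpolation=cv2.INTER_CUBIC))
q=cv2.resize(load('pics/scene14.npz')[0][135:195,160:240],None,fx=9,fy=9,interpolation=cv2.INTER_CUBIC);cv2.imwrite('pics/s14c.png',q)
E
```

```text
(no output)
```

View pics/w14c.png

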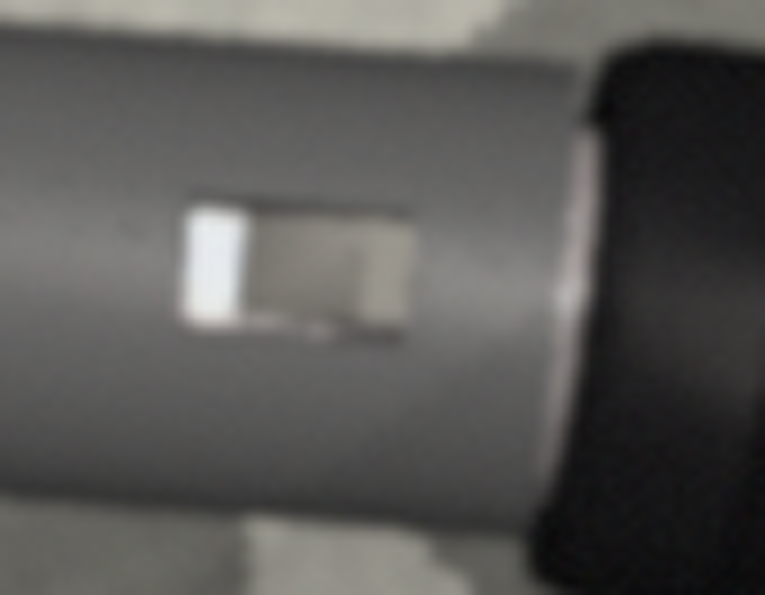

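View pics/s14c.png

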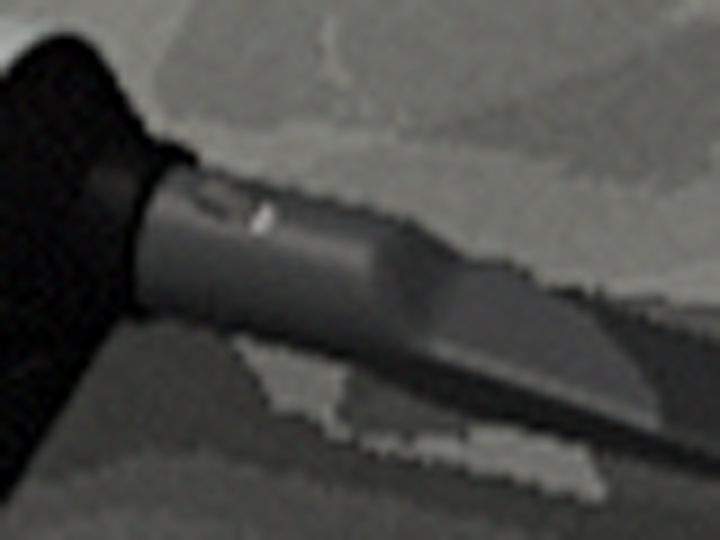

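View pics/scene14.png

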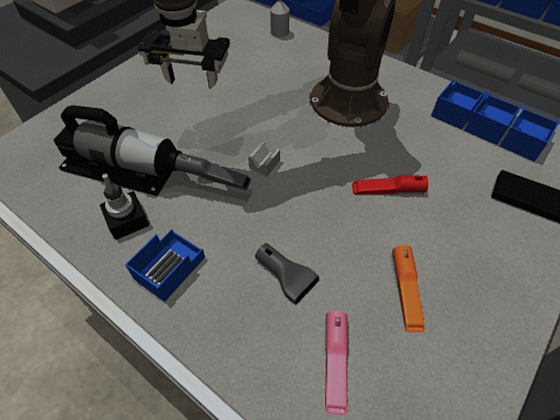

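The state is stable and unchanged: the button is up through the hole, the lower edge of the mouth rests on the shoulder, the gripper is clear, and nothing else moved. Handing in.

```bash
python3 -c "
from cell import readout,arm
print(arm.sign_off()); print(readout.observe()['clock'])"
```

```text
the job is handed in; nothing more can be done
None
the job is handed in; nothing more can be done
```

The crevice nozzle is on the vacuum's stub with the spring button up through the hole. I released it, moved the gripper clear and handed the job in at about 21 s.

- **Seating:** I pushed level to a hard stop, about 20 N with no further travel. A pull then met resistance of about 12 N after some 2 mm of play, so the catch holds.
- **Button:** the overhead wrist picture shows it filling the hole, with its top about 3 mm above the sleeve.
- **Second push:** after the first release the sleeve looked a little further out than when pushed home. I gripped again and pushed; it moved only 0.3 mm before stopping at 16 N. I let go without pulling it back.
- **What did not fully agree:** the released nozzle droops about 2.5–3.5° in the stub's clearance. That leaves a gap of about 2.5 mm between mouth and shoulder at the top, with the hole's rear edge against the button. I take the bottom of the mouth to be on the shoulder, putting the sleeve's centre 1–2 mm short. I could not see the bottom edge, so that rests on the push test. One picture at the first hard stop also showed the button less clearly than the later ones.
- **Other items:** the wide nozzle, bin, V-block, tool holder and coloured look-alikes appear unmoved in the last scene picture.

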